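# Load the string tins into the slotted case and clamp it shut

## Robot

A 6-joint arm with a two-finger parallel gripper is mounted at the origin on the work surface. World frame = base frame: x ahead of the robot, y to its left, z up, the work surface at z = 0. Lengths are in m, angles in degrees, forces in N, time in s.
With the tool pointing down it reaches from about 0.4 to 0.825 m from the base axis. Payload 7 kg.
Tool frame: the origin (TCP) lies at the very end of the fingers, on their centre line; the grasp point (between the pads) lies 19 mm behind it (ctrl.hold_point_z is the distance from the TCP to the grasp point, in m); z points along the fingers, y is the line along which they close (so a half turn about z gives the same grasp; the last joint's range is limited). The gripper opens to 88 mm and grips with 3 to 60 N. Pads are 19 mm wide; open, the fingers measure 130 mm over their backs; the gripper's body (78 mm by 193 mm) begins 47 mm behind the grasp point.
Start: joints at [91.908, 20.546, 0.682, 0, -70.136, -16.507], TCP at [0.17, 0.653, 0.227] pointing down, gripper open.
Joint ranges: [-176.03, 176.03], [-82.01, 121.73], [-58.28, 71.71], [-173.87, 95.51], [-174.79, -0.11], [-173.66, 173.66]. Speed limits (degrees/s): [136.94, 136.94, 172.46, 180, 180, 180].

## Interface

Orientations are given as [roll, pitch, yaw] about the fixed x, y, z axes, in that order (R = Rz(yaw) Ry(pitch) Rx(roll)).
In Python, from plant import sensors, viewer, workorder, ctrl gives the robot as it stands.
- The arm moves only by the shell command python3 -m pendant 'ROWS'. ROWS is JSON, a list of rows, each a list of 3 entries, a list of its own where there are three numbers: the opening, from -1 (shut) to 1 (fully open), so that 0 is half open, then the shift along the tool's x, y, z in m, then the turn, a rotation vector about the tool's x, y, z in degrees. A call has 1 to 10 rows; each row is the pose to reach, as a shift and turn from the pose commanded when the call began, along the tool's axes at that moment; what a row does not reach only later rows make up. A row lasts 1/12 s, in which the tool goes at most 41.7 mm and 7.16 degrees, less where a joint would pass 70% of its speed; a pose out of reach is approached as far as the arm can. A call with a gripper value outside its range is refused whole. The fingers move at their own pace and stop on an object; the grip force is fixed at half the most. Time passes only in rows, so rows that repeat a pose let the fingers close. It gives the time, the measured TCP pose, the force, the opening and the grip force at its end, in the units of the state.
- sensors.get_obs(): the state, without advancing time (a new reading comes with each control period).
- viewer.snapshot(name): name is "scene" or "side" or "wrist"; returns the picture (480x640x3 uint8, red, green, blue); there is no depth.
- viewer.camera_params(name): a dict with "fx", "fy", "cx", "cy" (pixels), "extrinsics" (4x4, takes a point from world to camera coordinates). Camera axes: x right, y up, looking along -z (the intrinsics and any distortion apply to the point x, -y, -z); pixel columns grow to the right and rows downward; lengths in m; the calibration is good to about 2 mm. A picture is of the moment at which its call begins: read the wrist's pose just before it. camera_params takes no time and is no camera call; for the wrist camera it gives the pose at the moment of the call.
- workorder.close_job(): hands the job in; it is judged then, once.
The state is a dict: "clock": time; "joint_pos": joint angles; "qvel": joint speeds; "tau": joint torques, N m; "tool_pos": TCP position; "orientation": TCP orientation; "force": force on the tool from outside, world axes, zero at the start; "moment": the same for the moment, N m; "opening": finger opening in m; "gripper_force": force on a finger pad.
Only numpy, scipy, OpenCV 4.12 (cv2) and the standard library are available. Lean on these libraries where they do the work, as an engineer would, in place of code of your own. Each camera call takes 0.05 s, during which the arm holds its last target. There are 200 camera calls.

## Task

Stand every string tin that is on the bench on its short edge in the slots of the grey case, one tin to a slot and right down to the bottom, then gently lower the lid until it is closed. Then pick up the extension bar, drop its channel end over the clamp's handle stub and throw the handle past its dead point until it is home, never touching the handle with the fingers, and finally lay the bar flat on its mat again, lengthwise. Leave everything else on the bench where it is.

Things in the scene. Friction and masses are not known exactly. Their poses are not given: they have to be found in the camera images.
- case: Fixed grey case 150 (x) x 100 (y) x 70 mm, toggle clamp on its -y side. Origin: centre of underside, z up, -x its front, towards the robot. In its top 3 narrow slots at x = -40, 0, +40 mm (y = 0), each 28 mm wide (x), 68 long (y), 62 deep (floor 8 mm above origin); each takes one tin on its short edge. A seated tin stands 28 mm above the rim, its middle 53 mm above the origin
- lid (a joint): Angle of the aluminium lid, rad: 0 closed, about 1.57 to 1.85 (standing open) at the start, limit 1.95. Stiff hinge: it stays where it is left and needs about 2 to 4 N at its front edge to be lowered. The lid is a shell 156 long x 100 wide x 40 mm deep (34 inside), open below and at the hinge; closed, its flat top is 110 mm above the bench
- lid_hinge (a point): Middle of the lid's hinge line, at the far (+x) side of the case: 81 mm behind the case's centre, 70 mm up; the hinge runs along the case's y
- lid_edge (a point): Point on the lid's flat outer top, on its midline, 16 mm from the front edge: 140 mm from the hinge along the lid and 40 mm outward of the hinge plane. Moves with the lid; its z is the lid's outward normal (up when closed), its -x points from hinge to front edge
- handle (a joint): Angle of the clamp's handle, rad: 0 open, 1.48 home (end stop). It swings level about an upright pivot, clockwise from above as the value grows: from pointing to the robot and away from the case to pointing across the case's front. A spring pushes it back to 0 (0.4 N m at 0, 1.1 at 0.45, nothing at the dead point, 1.0); beyond that it snaps home by itself
- pivot (a point): The clamp's pivot axis at the stub's mid-height, 75 mm above the bench; 165 mm to the -y side of the case's centre and 12 mm in front of it; axes as the case's
- stub_mid (a point): Middle of the clamp's short steel handle stub, a level bar 12 mm wide and 14 mm high, from 20 to 85 mm from the pivot, its top 82 mm above the bench. This point is 55 mm from the pivot, at mid-height; its x axis points outward along the stub, z up. Moved with the extension bar only, never with the fingers
- bar: Steel extension bar 200 mm long, 20 high, 0.22 kg, lying on the mat. Origin: underside, mid-length; x runs to the channel end. Solid, 22 mm wide, from x = -100 to +35 mm; from there to +100 a channel open below and at its end, 18 mm wide inside, 26 outside, 16 deep under a 4 mm roof, which drops over the stub from above; the bar's origin is then about 125 mm from the pivot
- bar_channel (a point): Middle of the bar's channel, 67.5 mm from the bar's origin along its x and 9 mm up
- mat: Black rubber mat, the bar's place, 260 (x) x 110 (y) x 3 mm, fixed. Origin: centre of its underside
- pen: Black pen, 140 mm long; a bystander, leave it where it is. Origin: centre of its underside
- tape: Roll of tape lying flat, 90 mm across, 24 mm high; a bystander, leave it where it is. Origin: centre of its underside
- dish: Small white bowl, 80 mm across, 35 mm high; a bystander, leave it where it is. Origin: centre of its underside
- jar: Glass jar, 56 mm across, 50 mm high; a bystander, leave it where it is. Origin: centre of its underside
- tin_a: Flat copper-coloured string tin, 90 (x) x 60 (y) x 20 mm (z), 80 g, lying flat on the bench at first. Origin: centre of its underside, z up as it lies. May be absent. All tins are alike
- tin_a_mid (a point): The middle of tin_a (axes as the tin's)
- tin_b: Flat copper-coloured string tin, 90 (x) x 60 (y) x 20 mm (z), 80 g, lying flat on the bench at first. Origin: centre of its underside, z up as it lies. May be absent. All tins are alike
- tin_b_mid (a point): The middle of tin_b (axes as the tin's)
- tin_c: Flat copper-coloured string tin, 90 (x) x 60 (y) x 20 mm (z), 80 g, lying flat on the bench at first. Origin: centre of its underside, z up as it lies. May be absent. All tins are alike
- tin_c_mid (a point): The middle of tin_c (axes as the tin's)

How it is judged:
By the outcome, as a careful person would: the job done as asked, in the order asked, and still so for the second after the job is handed in, with the robot touching nothing.
Of tin_a, tin_b, tin_c only 2 to 3 are there at a start; the rules pass over those that are not, and their reading is None.
At some moment in a run one of tin_a, tin_b, tin_c, bar may be knocked a few centimetres aside while the robot is not near it.
It also fails if it takes over 208 s, if anything falls off the work surface, if the arm or the gripper's body presses on something with over 40 N, if the wrist force passes 120 N, or if a joint passes its speed limit or range.

## Working session

There is one attempt and no reset: what is moved stays moved. The work goes in short steps, Python scripts to look and compute and a shell command to move; the robot and the scene stay as the last step left them, time stands still between calls to the robot, and variables do not carry over. Pictures are saved under pics/ and viewed, at most 18 in all, crops included, and the job is handed in when it is done.

```bash
ls; mkdir -p pics; python3 - <<'E'
from plant import sensors, viewer
import cv2
print(sensors.get_obs())
for n in("scene","side","wrist"):
    p=viewer.camera_params(n);print(n,p)
    im=viewer.snapshot(n);cv2.imwrite(f"pics/{n}0.png",im[:,:,::-1])
E
```

```text
pics
{'clock': 0.0, 'joint_pos': array([ 9.19065765e+01,  2.05931842e+01,  6.33147947e-01, -2.12171558e-02,
       -7.01344754e+01, -1.65066424e+01]), 'qvel': array([-0.01206382,  0.07845768,  0.0854797 ,  0.06673477, -0.01118671,
       -0.01865533]), 'tau': array([ 3.16430132e-04, -5.82714593e+01,  2.93050826e+01,  6.99717432e+00,
        7.11073910e-03, -1.48600216e-04]), 'tool_pos': array([0.17004641, 0.65272387, 0.22559473]), 'orientation': array([ 1.79903716e+02, -7.73286724e-03, -1.46072858e+01]), 'force': array([ 0.27098951, -0.07930772, -0.90807786]), 'moment': array([ 0.02260688, -0.041562  , -0.00137261]), 'gripper_force': 0.0, 'opening': 0.0873107976322639}
scene {'fx': 622.4318334400192, 'fy': 622.4318334400192, 'cx': 319.1658514401024, 'cy': 240.2468726876271, 'extrinsics': array([[-0.71924868,  0.69474649,  0.00294131,  0.40526671],
       [-0.57213191, -0.5947009 ,  0.56479724,  0.31433242],
       [ 0.3941401 ,  0.40454685,  0.82522447, -1.66792156],
       [ 0.        ,  0.        ,  0.        ,  1.        ]])}
side {'fx': 496.8987093938094, 'fy': 496.8987093938094, 'cx': 318.987685624359, 'cy': 241.2739978050571, 'extrinsics': array([[-0.98090418, -0.19441762,  0.00536405,  0.5627549 ],
       [ 0.10354492, -0.49867622,  0.86058148, -0.1249385 ],
       [-0.16463728,  0.84470339,  0.50928455, -0.93750483],
       [ 0.        ,  0.        ,  0.        ,  1.        ]])}
wrist {'fx': 330.48707923636044, 'fy': 330.48707923636044, 'cx': 322.6284122659863, 'cy': 240.12783604522517, 'extrinsics': array([[-0.25242621, -0.96761466,  0.00169565,  0.67532102],
       [ 0.93707944, -0.24489636, -0.24881298,  0.0323926 ],
       [ 0.24117035, -0.06121795,  0.96855006, -0.39001388],
       [ 0.        ,  0.        ,  0.        ,  1.        ]])}
```

View pics/scene0.png

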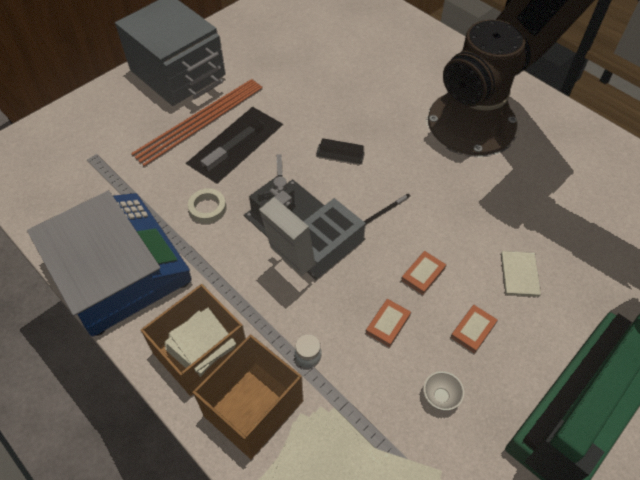

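View pics/side0.png

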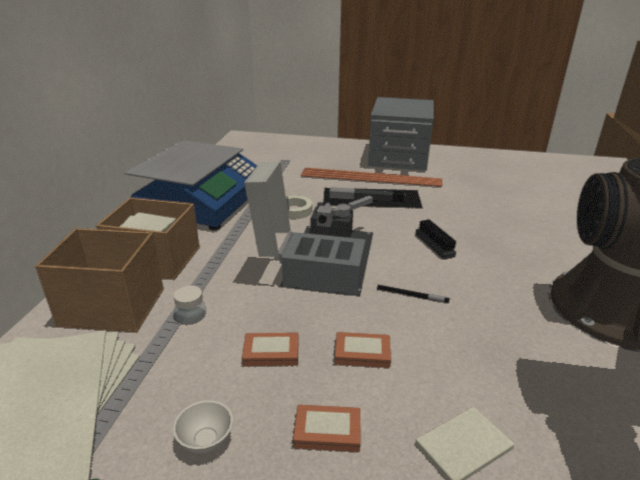

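The scene shows three orange tins at about (424,272), (388,322) and (474,328), the case at (310,235) with its lid open, the clamp at (280,190), and the bar on its mat at (235,143). I'll measure the tins and zoom in on the case and bar.

```bash
cat > h.py <<'E'
import numpy as np, cv2
from plant import sensors, viewer
from scipy.spatial.transform import Rotation as R
def ray(P,uv):
    uv=np.atleast_2d(np.float64(uv)); E=P['extrinsics']
    d=np.c_[(uv[:,0]-P['cx'])/P['fx'],-(uv[:,1]-P['cy'])/P['fy'],-np.ones(len(uv))]@E[:3,:3]
    return -E[:3,:3].T@E[:3,3], d
def plane(P,uv,z):
    o,d=ray(P,uv); return o+d*((z-o[2])/d[:,2])[:,None]
def pix(P,X):
    c=np.atleast_2d(X)@P['extrinsics'][:3,:3].T+P['extrinsics'][:3,3]
    return np.c_[P['cx']-P['fx']*c[:,0]/c[:,2],P['cy']+P['fy']*c[:,1]/c[:,2]]
def rects(P,m,z,amin,amax=1e9):
    out=[]
    for c in cv2.findContours(m.astype(np.uint8),cv2.RETR_EXTERNAL,cv2.CHAIN_APPROX_NONE)[0]:
        if amin<cv2.contourArea(c)<amax:
            w=plane(P,c[:,0],z)[:,:2]*1000
            (x,y),(a,b),t=cv2.minAreaRect(w.astype(np.float32))
            if a<b: a,b,t=b,a,t+90
            out.append(((round(x),round(y)),(round(a),round(b)),round((t+90)%180-90,1),c[:,0].mean(0).round()))
    return out
def snap(n,fn=None):
    P=viewer.camera_params(n); im=np.ascontiguousarray(viewer.snapshot(n)[:,:,::-1])
    if fn: cv2.imwrite(f"pics/{fn}.png",im)
    return P,im
def orange(im):
    h=cv2.cvtColor(im,cv2.COLOR_BGR2HSV); return ((h[...,0]<15)&(h[...,1]>130)&(h[...,2]>80))
def tins(P,im,z=.02,amin=150):
    """holes (labels) inside orange blobs"""
    m=orange(im).astype(np.uint8); cs,hi=cv2.findContours(m,cv2.RETR_CCOMP,cv2.CHAIN_APPROX_NONE)
    h=np.zeros_like(m)
    for c,q in zip(cs,hi[0]):
        if q[3]>=0 and cv2.contourArea(c)>amin: cv2.drawContours(h,[c],-1,1,-1)
    return rects(P,h,z,amin)
E
python3 - <<'E'
from h import *
I={}
for n in("scene","side"):
    P=viewer.camera_params(n); im=cv2.imread(f"pics/{n}0.png");I[n]=im
    for t in tins(P,im): print(n,t)
a=cv2.resize(I["side"][150:310,220:420],(800,640))[:600]
b=cv2.resize(I["scene"][160:290,230:390],(480,390))
c=cv2.resize(I["scene"][95:190,170:300],(400,292))
d=cv2.resize(I["side"][170:220,310:430],(400,167))
cv2.imwrite("pics/z1.png",cv2.resize(I["side"][150:300,230:430],(800,600),interpolation=3))
e=np.zeros((600,800,3),np.uint8)
e[:390,:480]=b; e[:292,400:]=c; e[400:567,:400]=d
cv2.imwrite("pics/z2.png",e)
E
```

```text
scene ((483, 385), (68, 43), 7.9, array([475., 326.]))
scene ((602, 250), (68, 43), 12.1, array([388., 320.]))
scene ((454, 221), (69, 43), 6.8, array([424., 270.]))
side ((486, 383), (66, 44), 7.7, array([327., 423.]))
side ((606, 249), (68, 45), 11.6, array([270., 344.]))
side ((458, 219), (68, 47), 5.4, array([363., 345.]))
```

View pics/z1.png

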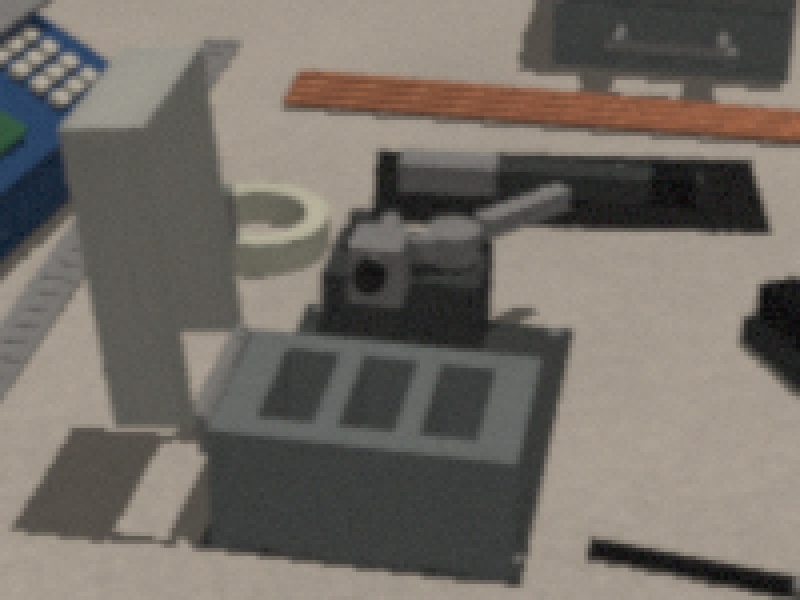

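View pics/z2.png

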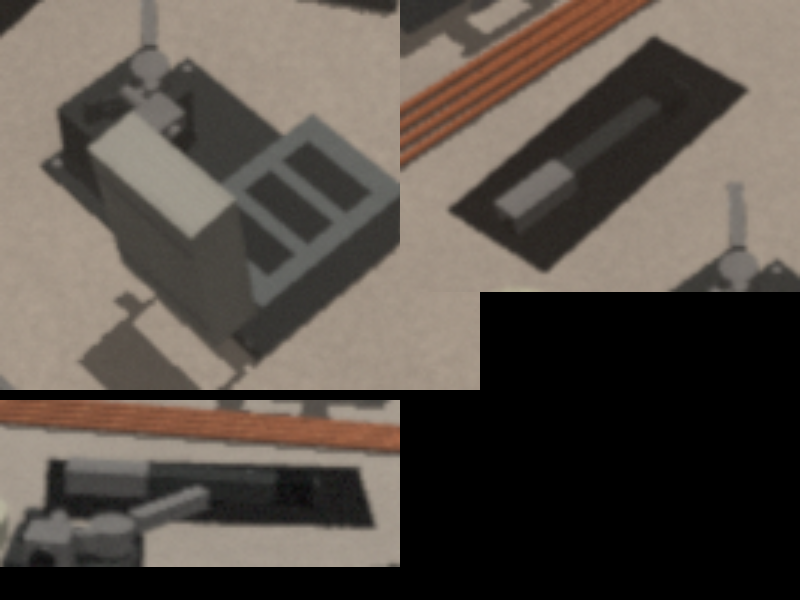

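The bar's bright channel end lies away from the robot (z2, upper right). The three slots in z1 are at (300,385), (378,393) and (459,402). Next I compute the case, bar and mat positions.

```bash
python3 - <<'E'
from h import *
S=viewer.camera_params("side");C=viewer.camera_params("scene")
z=lambda l:np.array(l)/4.+[230,150]-.4
for s in [[(287,350),(340,353),(316,420),(260,416)],[(365,356),(415,360),(393,430),(342,424)],[(443,366),(494,368),(475,439),(423,433)],[(240,330),(541,355),(520,463),(208,430)]]:
    w=plane(S,z(s),.07)[:,:2]*1000; print(cv2.minAreaRect(w.astype(np.float32)),w.mean(0)); print(w.round().tolist())
    e=(w[0]+w[3]-w[1]-w[2]); print("yaw",np.degrees(np.arctan2(e[1],e[0])))
# scene crop z2: bar crop (400..800 -> scale 400/130, off 170,95)
b=lambda l:(np.array(l)-[400,0])*130/400.+[170,95]-.3
print("mat",plane(C,b([(450,210),(655,37),(748,90),(545,271)]),.003)[:,:2].round(3).tolist())
print("bar top",plane(C,b([(495,203),(557,160),(575,180),(514,220),(640,100),(658,100)]),.023)[:,:2].round(3).tolist())
# stub: tip & pivot (scene)
print("stub tip, pivot",plane(C,b([(735,186),(738,262)]),.08)[:,:2].round(3).tolist())
print("stub side",plane(S,z([(570,190),(447,232)]),.08)[:,:2].round(3).tolist())
E
```

```text
((600.4385986328125, 11.893789291381836), (27.413963317871094, 66.70474243164062), 1.4280647039413452) [600.40219027  12.04127737]
[[615.0, -19.0], [588.0, -22.0], [586.0, 44.0], [613.0, 46.0]]
yaw 4.692868470452898
((561.1541137695312, 11.341619491577148), (25.696943283081055, 67.57878112792969), 0.7974600791931152) [560.99146738  11.38729278]
[[574.0, -21.0], [549.0, -23.0], [548.0, 45.0], [573.0, 45.0]]
yaw 1.013934637685352
((520.9962768554688, 11.043645858764648), (25.58146095275879, 67.76437377929688), 0.15905027091503143) [520.8917216   11.77347063]
[[534.0, -20.0], [508.0, -23.0], [508.0, 45.0], [533.0, 45.0]]
yaw 3.4523945314995563
((562.9864501953125, 13.304943084716797), (157.04910278320312, 101.92129516601562), 2.257478952407837) [562.30032594  12.22849074]
[[643.0, -35.0], [487.0, -41.0], [484.0, 61.0], [635.0, 63.0]]
yaw 1.4753773219367117
mat [[0.637, -0.411], [0.383, -0.448], [0.367, -0.343], [0.621, -0.306]]
bar top [[0.614, -0.375], [0.548, -0.377], [0.551, -0.35], [0.614, -0.35], [0.454, -0.382], [0.443, -0.372]]
stub tip, pivot [[0.493, -0.213], [0.543, -0.154]]
stub side [[0.491, -0.218], [0.553, -0.149]]
```

```bash
cat >> h.py <<'E'
H=.019
def Rt(yaw,tilt=0,spin=0):
    return R.from_euler('z',yaw,degrees=True)*R.from_euler('x',180,degrees=True)*R.from_euler('y',tilt,degrees=True)*R.from_euler('z',spin,degrees=True)
def go(g,Rr,back=0,R0=None,p0=None):
    """row (shift, turn) from the present pose to grasp point g with rotation Rr, returns (p,R) reached"""
    s=sensors.get_obs()
    if R0 is None: R0=R.from_euler('xyz',s['orientation'],degrees=True); p0=s['tool_pos']
    p=np.array(g)+Rr.apply([0,0,H-back])
    print("row",(R0.inv().apply(p-p0)).round(4).tolist(),(R0.inv()*Rr).as_rotvec(degrees=True).round(1).tolist())
    return dict(R0=Rr,p0=p)
def st():
    s=sensors.get_obs(); print("t",round(s['clock'],2),"j",s['joint_pos'].round(0).tolist(),"p",s['tool_pos'].round(4).tolist(),"rpy",s['orientation'].round(1).tolist(),"F",s['force'].round(1).tolist(),"op",round(s['opening'],4),round(s['gripper_force'],1))
def tin_g(x,y,yaw,off=.040,z=.0215): return np.array([x-off*np.cos(np.radians(yaw)),y-off*np.sin(np.radians(yaw)),z])
E
python3 - <<'E'
from h import *
g=tin_g(.4845,.384,7.8)
a=go(g+[0,0,.1],Rt(7.8,45),.10)
go(g,Rt(7.8,45),0,**a)
C=viewer.camera_params("scene")
print(plane(C,[(525,440),(625,320),(443,392),(307,350),(407,196),(365,222)],0.).round(3).tolist())
E
```

```text
row [0.2821, 0.2179, 0.0474] [8.9, 44.4, -21.2]
row [-0.0707, -0.0, 0.1707] [0.0, 0.0, 0.0]
[[0.595, 0.599, 0.0], [0.228, 0.598, 0.0], [0.634, 0.429, 0.0], [0.767, 0.174, 0.0], [0.31, 0.048, 0.0], [0.442, 0.031, 0.0]]
```

```bash
python3 -m pendant '[[1,[0.05,0.05,-0.05],[0,0,0]],[1,[0.1,0.1,-0.05],[2,10,-5]],[1,[0.2821,0.2179,0.0474],[8.9,44.4,-21.2]],[1,[0.2821,0.2179,0.0474],[8.9,44.4,-21.2]],[1,[0.2821,0.2179,0.0474],[8.9,44.4,-21.2]],[1,[0.2821,0.2179,0.0474],[8.9,44.4,-21.2]],[1,[0.2821,0.2179,0.0474],[8.9,44.4,-21.2]],[1,[0.2821,0.2179,0.0474],[8.9,44.4,-21.2]],[1,[0.2821,0.2179,0.0474],[8.9,44.4,-21.2]],[1,[0.2821,0.2179,0.0474],[8.9,44.4,-21.2]]]'
python3 - <<'E'
from h import *
st()
P,im=snap("scene")
for t in tins(P,im): print(t)
P,im=snap("wrist","w1")
for t in tins(P,im): print("w",t)
g=tin_g(.4845,.384,7.8)
a=go(g,Rt(7.8,45))
E
```

```text
clock: 0.98
tool_pos: [0.3888, 0.4184, 0.218]
orientation: [178.5, -43.6, 7.8]
force: [0.1, -0.8, 0.1]
opening: 0.0876
gripper_force: 0.0
t 0.98 j [79.0, 2.0, -58.0, 74.0, -44.0, -44.0] p [0.3888, 0.4184, 0.218] rpy [178.5, -43.6, 7.8] F [0.1, -0.8, 0.1] op 0.0876 0.0
((482, 385), (68, 42), 7.9, array([475., 326.]))
((602, 250), (68, 43), 12.1, array([388., 320.]))
((454, 221), (69, 43), 6.8, array([424., 270.]))
w ((605, 250), (66, 41), 12.8, array([462., 205.]))
row [-0.0968, 0.0377, 0.1959] [1.8, 1.6, -0.2]
```

```bash
python3 - <<'E'
from h import *
g=tin_g(.4845,.384,7.8)
a=go(tin_g(.4845,.384,7.8,0,.15),Rt(7.8,0))
a=go(tin_g(.4845,.384,7.8,-.04,.12),Rt(7.8,-45),0,**a)
E
```

```text
row [0.0069, 0.0395, 0.1248] [1.6, -43.4, -0.9]
row [0.0266, 0.0, 0.0244] [0.0, -45.0, -0.0]
```

```bash
S='from h import *
import json
st(); s=sensors.get_obs(); open("fk.jsonl","a").write(json.dumps([s["joint_pos"].tolist(),s["tool_pos"].tolist(),s["orientation"].tolist()])+"\n")'; echo "$S" > rec.py
cat > fk.jsonl <<'E'
[[91.9065765,20.5931842,0.633147947,-0.0212171558,-70.1344754,-16.5066424],[0.17004641,0.65272387,0.22559473],[179.903716,-0.00773286724,-14.6072858]]
E
python3 rec.py
python3 -m pendant '[[1,[0.0069,0.0395,0.06],[1.6,-43.4,-0.9]],[1,[0.0069,0.0395,0.06],[1.6,-43.4,-0.9]],[1,[0.0069,0.0395,0.06],[1.6,-43.4,-0.9]],[1,[0.0069,0.0395,0.06],[1.6,-43.4,-0.9]],[1,[0.0069,0.0395,0.06],[1.6,-43.4,-0.9]],[1,[0.0069,0.0395,0.06],[1.6,-43.4,-0.9]],[1,[0.0069,0.0395,0.06],[1.6,-43.4,-0.9]],[1,[0.0069,0.0395,0.06],[1.6,-43.4,-0.9]]]'
python3 rec.py
python3 -m pendant '[[1,[0.0266,0,0.0],[0,-45,0]],[1,[0.0266,0,0.0],[0,-45,0]],[1,[0.0266,0,0.0],[0,-45,0]],[1,[0.0266,0,0.0],[0,-45,0]],[1,[0.0266,0,0.0],[0,-45,0]],[1,[0.0266,0,0.0],[0,-45,0]],[1,[0.0266,0,0.0],[0,-45,0]],[1,[0.0266,0,0.0],[0,-45,0]]]'
python3 rec.py
python3 - <<'E'
import numpy as np,json
from scipy.optimize import least_squares
from scipy.spatial.transform import Rotation as R
D=[json.loads(l) for l in open("fk.jsonl")]
def fk(q,p):
    a1,h,a2,a3,d4,L=p; q=np.array(q)
    Ry=lambda a:R.from_euler('y',a,degrees=True);Rx=lambda a:R.from_euler('x',a,degrees=True)
    A=R.from_euler('z',q[0],degrees=True); x=np.array([0,0,h])+A.apply([a1,0,0])
    A=A*Ry(q[1]); x=x+A.apply([0,0,a2])
    A=A*Ry(-q[2]); x=x+A.apply([d4,0,a3])
    A=A*Rx(S4*q[3])*Ry(-q[4])*Rx(S6*q[5]); x=x+A.apply([L,0,0])
    return x,A
for S4 in(1,-1):
  for S6 in(1,-1):
    f=lambda p:np.concatenate([fk(d[0],p)[0]-d[1] for d in D])
    r=least_squares(f,[.1,.4,.4,.02,.4,.25]); 
    print(S4,S6,r.x.round(4),np.abs(r.fun).max(),[ (fk(d[0],r.x)[1].inv()*R.from_euler('xyz',d[2],degrees=True)).as_euler('xyz',degrees=True).round(1).tolist() for d in D])
E
```

```text
t 1.08 j [79.0, 2.0, -58.0, 73.0, -44.0, -44.0] p [0.3897, 0.4148, 0.2162] rpy [178.4, -43.4, 7.5] F [0.3, 0.1, -0.2] op 0.0878 0.0
clock: 1.75
tool_pos: [0.4361, 0.3843, 0.1784]
orientation: [-179.8, 0.4, 8.3]
force: [0.6, -1.1, -0.1]
opening: 0.0874
gripper_force: 0.0
t 1.75 j [60.0, 14.0, -15.0, -1.0, -61.0, 38.0] p [0.4361, 0.3843, 0.1784] rpy [-179.8, 0.4, 8.3] F [0.6, -1.1, -0.1] op 0.0874 0.0
clock: 2.42
tool_pos: [0.465, 0.3845, 0.1725]
orientation: [179.6, 45.6, 7.5]
force: [-0.3, -0.3, -0.6]
opening: 0.0878
gripper_force: 0.0
t 2.42 j [42.0, 42.0, 26.0, -25.0, -112.0, 54.0] p [0.465, 0.3845, 0.1725] rpy [179.6, 45.6, 7.5] F [-0.3, -0.3, -0.6] op 0.0878 0.0
1 1 [ 0.8749  0.7994 -0.5571 -0.4079  0.054  -0.3119] 0.18981784477021707 [[-90.0, 33.0, -90.0], [-64.8, -24.0, 177.1], [-92.4, -75.9, -86.9], [150.3, -40.7, 65.7]]
1 -1 [ 0.8749  0.7994 -0.5571 -0.4079  0.054  -0.3119] 0.1898178447639836 [[-90.0, 0.0, -90.0], [22.3, 1.9, 155.9], [-89.4, 0.5, -89.2], [-55.5, -26.2, -69.6]]
-1 1 [ 0.2634 -0.0485  0.5814  0.0777  0.1382  0.3257] 0.19091187039399055 [[-90.0, 33.0, -90.0], [-90.0, 88.1, -90.0], [-90.0, -76.4, -90.0], [90.0, -71.1, 90.0]]
-1 -1 [ 0.2634 -0.0485  0.5814  0.0777  0.1382  0.3257] 0.19091187033347026 [[-90.0, 0.0, -90.0], [-90.0, 0.0, -90.0], [-90.0, 0.0, -90.0], [-90.0, 0.0, -90.0]]
```

```bash
cat > kin.py <<'E'
import numpy as np,json
from scipy.optimize import least_squares
from scipy.spatial.transform import Rotation as R
Ry=lambda a:R.from_euler('y',a,degrees=True);Rx=lambda a:R.from_euler('x',a,degrees=True);Rz=lambda a:R.from_euler('z',a,degrees=True)
TO=R.from_euler('xyz',[-90,0,-90],degrees=True)
def fk(q,p):
    a1,h,a2,a3,d4,L,b=p; q=np.array(q)
    A=Rz(q[0]); x=np.array([0,0,h])+A.apply([a1,b,0])
    A=A*Ry(q[1]); x=x+A.apply([0,0,a2])
    A=A*Ry(-q[2]); x=x+A.apply([d4,0,a3])
    A=A*Rx(-q[3])*Ry(-q[4])*Rx(-q[5]); x=x+A.apply([L,0,0])
    return x,A*TO
D=[json.loads(l) for l in open("fk.jsonl")]
fit=least_squares(lambda p:np.concatenate([fk(d[0],p)[0]-d[1] for d in D]),[.1,.4,.4,.02,.4,.25,-.19]); PAR=fit.x
LO=np.array([-176,-82,-58,-173.8,-174.7,-173]);HI=np.array([176,121,71.5,95,-.5,173])
def ik(p,Rr,q0):
    def f(q):
        x,A=fk(q,PAR); return np.r_[(x-p)*100,(A.inv()*Rr).as_rotvec()*30]
    best=None
    for k in range(12):
        s=np.clip(np.array(q0)+np.random.randn(6)*25*(k>0),LO+1,HI-1)
        r=least_squares(f,s,bounds=(LO,HI))
        if best is None or r.cost<best.cost: best=r
        if best.cost<1e-3: break
    return best.x.round(),round(best.cost,4)
if __name__=="__main__":
    print(PAR.round(4),np.abs(fit.fun).max())
    from h import Rt,tin_g,H
    q=D[-1][0]
    T=[(.4845,.384,7.8),(.604,.2495,11.8),(.456,.22,6)]
    for t in T:
        for tilt in(-45,-30,-60,30,45,60):
            off=.04*np.sign(tilt); g=tin_g(*t,off=off)
            r=Rt(t[2],tilt); p=g+r.apply([0,0,H]); print(t,tilt,*ik(p,r,q))
    for gx in(.51,.55,.59):
        for tilt in(30,45,60):
            for sp in(0,180):
                r=Rt(1.5,tilt,sp); p=np.array([gx,.012,.105])+r.apply([0,0,H]); print("case",gx,tilt,sp,*ik(p,r,q))
E
python3 kin.py
```

```text
[ 0.3291  0.0426  0.459   0.0255  0.1291  0.2572 -0.1609] 0.033617558462941954
(0.4845, 0.384, 7.8) -45 [ 42.  56.  -9. -26. -66.  75.] 0.0
(0.4845, 0.384, 7.8) -30 [ 45.  49. -22. -25. -46.  75.] 0.0
(0.4845, 0.384, 7.8) -60 [ 41.  64.   1. -28. -84.  75.] 0.0
(0.4845, 0.384, 7.8) 30 [ 63.  28. -58.  95. -19. -61.] 67.4768
(0.4845, 0.384, 7.8) 45 [ 67.  27. -58.  95. -30. -66.] 118.7574
(0.4845, 0.384, 7.8) 60 [ 70.  29. -58.  95. -41. -73.] 186.3806
(0.604, 0.2495, 11.8) -45 [ 31.  62.  18. -13. -90.  76.] 0.0
(0.604, 0.2495, 11.8) -30 [ 32.  53.  -0. -11. -65.  77.] 0.0
(0.604, 0.2495, 11.8) -60 [  30.   71.   35.  -17. -112.   74.] 0.0
(0.604, 0.2495, 11.8) 30 [ 42.  26. -54.  95. -12. -36.] 71.5874
(0.604, 0.2495, 11.8) 45 [ 45.  21. -54.  95. -19. -39.] 137.2956
(0.604, 0.2495, 11.8) 60 [ 49.  15. -55.  95. -28. -43.] 225.0785
(0.456, 0.22, 6) -45 [ 33.  53. -51. -36. -33. 102.] 0.0
(0.456, 0.22, 6) -30 [ 35.  46. -58. -46. -20. 109.] 0.7536
(0.456, 0.22, 6) -60 [ 32.  60. -42. -30. -50.  97.] 0.0
(0.456, 0.22, 6) 30 [ 52.   2. -58.  35. -24.  12.] 150.1306
(0.456, 0.22, 6) 45 
[... 448 characters left out ...]
25. -170.] 125.551
case 0.55 30 0 [ 20.   7. -58.  59.  -8.  13.] 33.4628
case 0.55 30 180 [  20.    7.  -58.   59.   -8. -167.] 33.4628
case 0.55 45 0 [ 22.   0. -58.  87. -11. -14.] 71.4371
case 0.55 45 180 [ 22.   0. -58.  87. -11. 166.] 71.4371
case 0.55 60 0 [ 25.  -7. -58.  95. -16. -23.] 125.9344
case 0.55 60 180 [ 25.  -7. -58.  95. -16. 157.] 125.9344
case 0.59 30 0 [ 20.  12. -58.  95.  -8. -22.] 23.6025
case 0.59 30 180 [ 20.  12. -58.  95.  -8. 158.] 23.6025
case 0.59 45 0 [ 23.   4. -58.  95. -13. -24.] 64.1491
case 0.59 45 180 [ 23.   4. -58.  95. -13. 156.] 64.1491
case 0.59 60 0 [ 26.  -4. -58.  95. -19. -25.] 125.1171
case 0.59 60 180 [ 26.  -4. -58.  95. -19. 155.] 125.1171
```

```bash
cat > f2.py <<'E'
import numpy as np,json
from scipy.optimize import least_squares
from kin import Ry,Rx,Rz,TO,D
def fk(q,p):
    a1,h,a2,a3,d4,L,b,by,cz,cy=p; q=np.array(q)
    A=Rz(q[0]); x=np.array([0,0,h])+A.apply([a1,b,0])
    A=A*Ry(q[1]); x=x+A.apply([0,0,a2])
    A=A*Ry(-q[2]); x=x+A.apply([d4,0,a3])
    A=A*Rx(-q[3]); x=x+A.apply([0,by,0])
    A=A*Ry(-q[4]); x=x+A.apply([L,cy,cz])
    return x
for free in ([],[6],[7],[8],[6,8],[7,8],[6,7],[6,7,8]):
  idx=list(range(6))+free
  def full(v): p=np.zeros(10);p[idx]=v;return p
  x0=np.array([.05,.4,.4,.02,.4,.25,-.1,-.1,.05,-.1])
  best=None
  for k in range(20):
    r=least_squares(lambda v:np.concatenate([np.concatenate([fk(d[0],full(v))-d[1] for d in D])*1000, (full(v)-x0)[idx]*1.]),x0[idx]+np.random.randn(len(idx))*.15*(k>0))
    if best is None or r.cost<best.cost: best=r
  print(free,full(best.x).round(4),best.cost)
E
python3 f2.py
```

```text
[] [ 0.2634 -0.0485  0.5814  0.0777  0.1382  0.3257  0.      0.      0.
  0.    ] 53515.3717832372
[6] [ 0.3291  0.0427  0.459   0.0255  0.1291  0.2572 -0.1609  0.      0.
  0.    ] 3150.7526261781545
[7] [ 0.      0.1988  0.6016 -0.      0.4636  0.378   0.     -0.1918  0.
  0.    ] 0.05644315895414539
[8] [ 0.3728 -0.0359  0.5052  0.0413  0.178   0.2425  0.      0.     -0.1299
  0.    ] 48663.76719618378
[6, 8] [ 0.2686  0.0429  0.4946  0.043   0.1042  0.3016 -0.1748  0.      0.0786
  0.    ] 1747.8714426379863
[7, 8] [ 0.      0.1988  0.6016 -0.      0.4636  0.378   0.     -0.1918 -0.
  0.    ] 0.05769312182761494
[6, 7] [ 0.      0.1988  0.6016 -0.      0.4636  0.378  -0.     -0.1918  0.
  0.    ] 0.0614425643443005
[6, 7, 8] [ 0.      0.1988  0.6016 -0.      0.4636  0.378  -0.     -0.1918  0.
  0.    ] 0.06269229161611133
```

```bash
python3 - <<'E'
s=open('kin.py').read()
i=s.index("def fk"); j=s.index("D=[json")
k=s.index("LO=np")
s=s[:i]+'''def fk(q,p=None):
    q=np.array(q); A=Rz(q[0]); x=np.array([0,0,.1988])
    A=A*Ry(q[1]); x=x+A.apply([0,0,.6016])
    A=A*Ry(-q[2]); x=x+A.apply([.4636,0,0])
    A=A*Rx(-q[3]); x=x+A.apply([0,-.1918,0])
    A=A*Ry(-q[4]); x=x+A.apply([.378,0,0])
    return x,A*Rx(-q[5])*TO
D=[json.loads(l) for l in open("fk.jsonl")]; PAR=None
'''+s[k:]
s=s.replace('    print(PAR.round(4),np.abs(fit.fun).max())\n','    print([np.abs(fk(d[0])[0]-d[1]).max().round(4) for d in D])\n').replace("range(12)","range(25)").replace("(30,45,60):\n            for","(0,15,30,45,60):\n            for").replace("*25*","*40*")
open('kin.py','w').write(s)
E
python3 kin.py
```

```text
[np.float64(0.0), np.float64(0.0), np.float64(0.0), np.float64(0.0)]
(0.4845, 0.384, 7.8) -45 [  40.   54.   27.  -23. -102.   61.] 0.0
(0.4845, 0.384, 7.8) -30 [ 44.  45.  14. -17. -84.  60.] 0.0
(0.4845, 0.384, 7.8) -60 [  38.   63.   39.  -30. -119.   58.] 0.0
(0.4845, 0.384, 7.8) 30 [  20.   19.  -45. -174.   -3. -107.] 6.1435
(0.4845, 0.384, 7.8) 45 [  17.   24.  -58. -174.  -36. -101.] 15.3338
(0.4845, 0.384, 7.8) 60 [  17.   29.  -58. -174.  -49.  -99.] 39.2186
(0.604, 0.2495, 11.8) -45 [  31.   60.   36.  -14. -109.   72.] 0.0
(0.604, 0.2495, 11.8) -30 [ 32.  50.  21. -10. -89.  72.] 0.0
(0.604, 0.2495, 11.8) -60 [  29.   70.   51.  -19. -129.   69.] 0.0
(0.604, 0.2495, 11.8) 30 [   5.   22.  -40. -167.   -3.  -97.] 1.0571
(0.604, 0.2495, 11.8) 45 [   1.   26.  -51. -165.  -33.  -94.] 0.0
(0.604, 0.2495, 11.8) 60 [  -4.   39.  -58. -163.  -66.  -89.] 1.42
(0.456, 0.22, 6) -45 [ 32.  47.   9. -18. -94.  70.] 0.0
(0.456, 0.22, 6) -30 [ 35.  38.  -3. -14. -76.  68.] 0.0
(0.456, 0.22, 6) -60 [  30.   56.   19.  -22. -109.   70.] 0.0
(0.456, 0.22, 6) 30 [   2.   13.  -58. -167.  -
[... 1147 characters left out ...]
  -1.   1.] 1.0028
case 0.55 60 0 [ -35.   19.  -55. -137.  -48. -102.] 0.0
case 0.55 60 180 [ -35.   19.  -55. -137.  -48.   78.] 0.0
case 0.59 0 0 [ 20.  20. -20.   0. -50.  71.] 0.0
case 0.59 0 180 [  20.   20.  -20.    0.  -50. -109.] 0.0
case 0.59 15 0 [ 23.  13. -38.  13. -26.  57.] 0.0
case 0.59 15 180 [  23.   13.  -38.   13.  -26. -123.] 0.0
case 0.59 30 0 [  8.   8. -57.  71.  -1.  14.] 6.0631
case 0.59 30 180 [   8.    8.  -57.   71.   -1. -166.] 6.0631
case 0.59 45 0 [  -2.   10.  -32.  -95.   -2. -173.] 1.4597
case 0.59 45 180 [  1.  10. -32. -90.  -1.   0.] 1.4205
case 0.59 60 0 [ -31.   20.  -51. -139.  -45. -104.] 0.0
case 0.59 60 180 [ -31.   20.  -51. -139.  -45.   76.] 0.0
```

```bash
cat > c.py <<'E'
from kin import *
from h import Rt,H
np.random.seed(0)
for gx in(.507,.547,.587):
  for z in(.095,.18):
    for t in(20,24,28):
        r=Rt(1.5,t); print(gx,z,t,*ik(np.array([gx,.012,z])+r.apply([0,0,H]),r,[23,10,-45,15,-24,55]))
for z in(.0225,.1,.2):
    r=Rt(0,-66); print("S",z,*ik(np.array([.436,.175,z])+r.apply([0,0,H]),r,[30,56,19,-22,-109,70]))
r=Rt(0,0);print("S0",*ik(np.array([.40,.175,.01])+r.apply([0,0,H]),r,[30,40,0,0,-80,70]))
E
python3 c.py
```

```text
0.507 0.095 20 [ 24.   5. -58.  35. -12.  34.] 0.2467
0.507 0.095 24 [ 23.   4. -58.  34. -10.  36.] 2.8095
0.507 0.095 28 [ 22.   3. -58.  31.  -8.  40.] 7.9304
0.507 0.18 20 [ 29.  -3. -48.  19. -29.  46.] 0.0
0.507 0.18 24 [ 29.  -5. -55.  30. -22.  36.] 0.0
0.507 0.18 28 [ 26.  -6. -58.  38. -17.  31.] 0.4166
0.547 0.095 20 [ 19.   8. -57.  47.  -8.  27.] 0.0
0.547 0.095 24 [ 17.   7. -58.  49.  -6.  26.] 1.4122
0.547 0.095 28 [ 17.   6. -58.  47.  -5.  29.] 5.772
0.547 0.18 20 [ 27.   1. -43.  18. -28.  50.] 0.0
0.547 0.18 24 [ 26.  -1. -50.  28. -21.  41.] 0.0
0.547 0.18 28 [ 20.  -2. -58.  49. -11.  24.] 0.0031
0.587 0.095 20 [ 21.  12. -50.  35. -11.  37.] 0.0
0.587 0.095 24 [  4.  10. -58.  81.  -1.   6.] 0.7008
0.587 0.095 28 [  8.   9. -57.  70.  -2.  14.] 4.5545
0.587 0.18 20 [ 24.   5. -38.  16. -29.  54.] 0.0
0.587 0.18 24 [ 24.   3. -45.  26. -21.  45.] 0.0
0.587 0.18 28 [ 19.   2. -54.  48. -11.  27.] 0.0
S 0.0225 [  26.   54.   10.  -25. -108.   71.] 0.0
S 0.1 [  26.   49.   10.  -26. -113.   68.] 0.0
S 0.2 [  25.   42.   13.  -28. -122.   64.] 0.0
S0 [ 50.  16. -45.   0. -29.  40.] 0.0
```

```bash
python3 - <<'E'
from h import *
a=go([.456,.22,.10],Rt(6,0))
a=go([.456,.22,.0225],Rt(6,0),0,**a)
a=go([.400,.175,.0425],Rt(0,0),0,**a)
E
```

```text
row [0.044, 0.1613, 0.0869] [1.0, 45.6, 1.6]
row [0.0, -0.0, 0.0775] [0.0, 0.0, 0.0]
row [-0.0604, 0.0389, -0.02] [0.0, -0.0, 6.0]
```

```bash
python3 -m pendant '[[1,[0.044,0.1613,0.0869],[1,45.6,1.6]],[1,[0.044,0.1613,0.0869],[1,45.6,1.6]],[1,[0.044,0.1613,0.0869],[1,45.6,1.6]],[1,[0.044,0.1613,0.0869],[1,45.6,1.6]],[1,[0.044,0.1613,0.0869],[1,45.6,1.6]],[1,[0.044,0.1613,0.0869],[1,45.6,1.6]],[1,[0.044,0.1613,0.0869],[1,45.6,1.6]],[1,[0.044,0.1613,0.0869],[1,45.6,1.6]],[1,[0.044,0.1613,0.0869],[1,45.6,1.6]]]' >/dev/null
python3 - <<'E'
from h import *
st(); P,im=snap("scene")
for t in tins(P,im): print(t)
P,im=snap("wrist","w2")
for t in tins(P,im): print("w",t)
go([.456,.22,.0225],Rt(6,0))
E
```

```text
t 3.17 j [48.0, 12.0, -32.0, 0.0, -45.0, 48.0] p [0.456, 0.2218, 0.087] rpy [-179.6, -0.7, 6.4] F [0.8, -0.1, -0.0] op 0.0876 0.0
((481, 385), (72, 42), 7.9, array([475., 325.]))
w ((484, 386), (63, 39), 7.8, array([ 90., 186.]))
row [-0.0028, 0.0029, 0.0828] [-0.4, -0.6, 0.2]
```

View pics/w2.png

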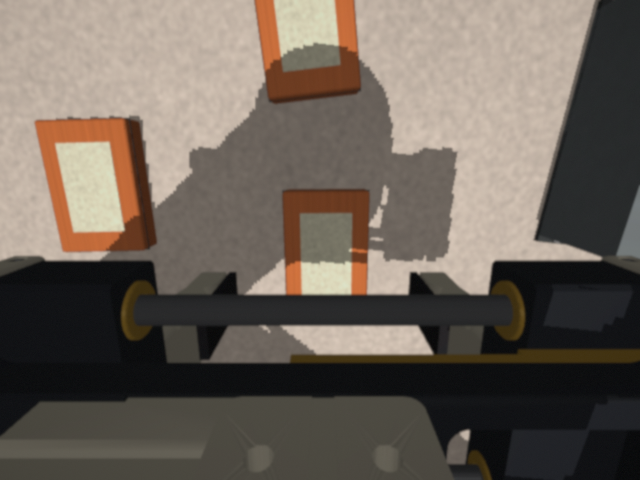

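The wrist view shows the tin at (326,240), centred between the fingers, so I go down and grip it.

```bash
python3 -m pendant '[[1,[-0.0028,0.002,0.04],[-0.4,-0.6,0.2]],[1,[-0.0028,0.002,0.07],[-0.4,-0.6,0.2]],[1,[-0.0028,0.002,0.082],[-0.4,-0.6,0.2]],[1,[-0.0028,0.002,0.082],[-0.4,-0.6,0.2]],[1,[-0.0028,0.002,0.082],[-0.4,-0.6,0.2]],[-1,[-0.0028,0.002,0.082],[-0.4,-0.6,0.2]],[-1,[-0.0028,0.002,0.082],[-0.4,-0.6,0.2]],[-1,[-0.0028,0.002,0.082],[-0.4,-0.6,0.2]],[-1,[-0.0028,0.002,0.082],[-0.4,-0.6,0.2]],[-1,[-0.0028,0.002,0.082],[-0.4,-0.6,0.2]]]'
python3 -m pendant '[[-1,[0,0,0],[0,0,0]],[-1,[0,0,0],[0,0,0]],[-1,[0,0,0],[0,0,0]],[-1,[0,0,-0.02],[0,0,0]],[-1,[0,0,-0.02],[0,0,0]]]'
python3 - <<'E'
from h import *
st(); a=go([.400,.175,.0425],Rt(0,0))
go([.400,.175,.0225],Rt(0,0),0,**a)
E
```

```text
clock: 4.1
tool_pos: [0.4555, 0.2194, 0.0033]
orientation: [179.9, 0.0, 5.9]
force: [0.2, -0.2, -1.0]
opening: 0.06
gripper_force: 11.4
clock: 4.52
tool_pos: [0.4563, 0.2202, 0.0253]
orientation: [179.9, -0.1, 6.0]
force: [0.9, 0.7, -1.2]
opening: 0.0599
gripper_force: 30.0
t 4.52 j [48.0, 18.0, -34.0, 0.0, -37.0, 48.0] p [0.4563, 0.2202, 0.0253] rpy [179.9, -0.1, 6.0] F [0.9, 0.7, -1.2] op 0.0599 30.0
row [-0.0608, 0.0391, 0.0018] [0.1, -0.1, 6.0]
row [0.0, -0.0, 0.02] [0.0, 0.0, 0.0]
```

```bash
python3 -m pendant '[[-1,[-0.03,0.02,0],[0,0,3]],[-1,[-0.0608,0.0391,0],[0,0,6]],[-1,[-0.0608,0.0391,0.01],[0,0,6]],[-1,[-0.0608,0.0391,0.021],[0,0,6]],[-1,[-0.0608,0.0391,0.021],[0,0,6]],[-1,[-0.0608,0.0391,0.021],[0,0,6]],[1,[-0.0608,0.0391,0.021],[0,0,6]],[1,[-0.0608,0.0391,0.021],[0,0,6]],[1,[-0.0608,0.0391,0.021],[0,0,6]],[1,[-0.0608,0.0391,0.021],[0,0,6]]]'
python3 -m pendant '[[1,[0,0,-0.03],[0,0,0]],[1,[0,0,-0.07],[0,0,0]],[1,[0,0,-0.1],[0,0,0]],[1,[0,0,-0.12],[0,0,0]],[1,[0,0,-0.12],[0,0,0]]]'
python3 - <<'E'
from h import *
st(); P,im=snap("scene","s3")
for t in tins(P,im): print(t)
a=go([.436,.175,.11],Rt(0,-70))
go([.436,.175,.0245],Rt(0,-70),0,**a)
E
```

```text
clock: 5.35
tool_pos: [0.399, 0.1743, 0.0025]
orientation: [179.9, 0.0, -0.1]
force: [1.1, -0.4, 0.5]
opening: 0.0808
gripper_force: 0.0
clock: 5.77
tool_pos: [0.4011, 0.1763, 0.1268]
orientation: [-179.8, -0.3, -0.0]
force: [1.0, 0.4, 0.5]
opening: 0.088
gripper_force: 0.0
t 5.77 j [50.0, 3.0, -36.0, 0.0, -50.0, 40.0] p [0.4011, 0.1763, 0.1268] rpy [-179.8, -0.3, -0.0] F [1.0, 0.4, 0.5] op 0.088 0.0
((483, 385), (68, 42), 7.9, array([475., 326.]))
((602, 250), (68, 43), 12.1, array([388., 320.]))
row [0.0179, 0.0007, 0.0212] [-0.1, -70.2, 0.0]
row [0.0803, -0.0, 0.0292] [0.0, 0.0, 0.0]
```

```bash
python3 -m pendant '[[1,[0.0179,0,0.0],[0,-70.2,0]],[1,[0.0179,0,0.0],[0,-70.2,0]],[1,[0.0179,0,0.0],[0,-70.2,0]],[1,[0.0179,0,0.0],[0,-70.2,0]],[1,[0.0179,0,0.0],[0,-70.2,0]],[1,[0.0179,0,0.0],[0,-70.2,0]],[1,[0.0179,0,0.0],[0,-70.2,0]],[1,[0.0179,0,0.0],[0,-70.2,0]],[1,[0.0179,0,0.0],[0,-70.2,0]],[1,[0.0179,0,0.0],[0,-70.2,0]]]' >/dev/null
python3 -m pendant '[[1,[0,0,0],[0,-1,0]],[1,[0,0,0],[0,-1,0]],[1,[0,0,0],[0,-1,0]]]'
python3 - <<'E'
from h import *
st(); 
go([.434,.1743,.0245],Rt(0,-70))
E
```

```text
clock: 6.9
tool_pos: [0.4168, 0.1743, 0.1215]
orientation: [179.4, 71.1, -0.6]
force: [0.9, 0.2, 0.8]
opening: 0.0877
gripper_force: 0.0
t 6.9 j [25.0, 49.0, 13.0, -27.0, -120.0, 67.0] p [0.4168, 0.1743, 0.1215] rpy [179.4, 71.1, -0.6] F [0.9, 0.2, 0.8] op 0.0877 0.0
row [0.0977, -0.0003, 0.0341] [0.0, 1.1, -0.2]
```

```bash
python3 -m pendant '[[1,[0.04,0,0.014],[0,1,0]],[1,[0.07,0,0.0245],[0,1,0]],[1,[0.09,0,0.0314],[0,1,0]],[1,[0.0977,0,0.0341],[0,1,0]],[1,[0.0977,0,0.0341],[0,1,0]],[1,[0.0977,0,0.0341],[0,1,0]]]'
python3 - <<'E'
from h import *
st(); go([.434,.1743,.0245],Rt(0,-70))
E
```

```text
clock: 7.4
tool_pos: [0.4167, 0.1745, 0.0206]
orientation: [179.7, 70.0, -0.3]
force: [0.3, 0.7, 0.1]
opening: 0.0876
gripper_force: 0.0
t 7.4 j [25.0, 56.0, 12.0, -26.0, -112.0, 71.0] p [0.4167, 0.1745, 0.0206] rpy [179.7, 70.0, -0.3] F [0.3, 0.7, 0.1] op 0.0876 0.0
row [0.0023, 0.0002, 0.0014] [0.0, 0.0, -0.1]
```

```bash
python3 -m pendant '[[1,[0.0025,0,0.001],[0,0,0]],[1,[0.0025,0,0.001],[0,0,0]],[-1,[0.0025,0,0.001],[0,0,0]],[-1,[0.0025,0,0.001],[0,0,0]],[-1,[0.0025,0,0.001],[0,0,0]],[-1,[0.0025,0,0.001],[0,0,0]],[-1,[0.0025,0,0.001],[0,0,0]],[-1,[0.0025,0,0.001],[0,0,0]],[-1,[0.0025,0,0.001],[0,0,0]],[-1,[0.0025,0,0.001],[0,0,0]]]'
python3 - <<'E'
from h import *
st(); go([.434,.1743,.1745],Rt(0,-70))
a=go([.44,.1743,.22],Rt(0,18))
E
```

```text
clock: 8.23
tool_pos: [0.4159, 0.1741, 0.0162]
orientation: [179.6, 70.2, -0.5]
force: [1.3, -0.7, 1.2]
opening: 0.0595
gripper_force: 30.0
t 8.23 j [25.0, 57.0, 12.0, -26.0, -111.0, 71.0] p [0.4159, 0.1741, 0.0162] rpy [179.6, 70.2, -0.5] F [1.3, -0.7, 1.2] op 0.0595 30.0
row [-0.1428, 0.0002, -0.0515] [0.0, 0.2, -0.2]
row [-0.1647, 0.0002, -0.0909] [0.1, 88.2, -0.1]
```

```bash
python3 -m pendant '[[-1,[-0.03,0,-0.011],[0,0,0]],[-1,[-0.07,0,-0.025],[0,0,0]],[-1,[-0.1647,0,-0.0909],[0,88,0]],[-1,[-0.1647,0,-0.0909],[0,88,0]],[-1,[-0.1647,0,-0.0909],[0,88,0]],[-1,[-0.1647,0,-0.0909],[0,88,0]],[-1,[-0.1647,0,-0.0909],[0,88,0]],[-1,[-0.1647,0,-0.0909],[0,88,0]],[-1,[-0.1647,0,-0.0909],[0,88,0]],[-1,[-0.1647,0,-0.0909],[0,88,0]]]'>/dev/null
python3 - <<'E'
from h import *
st(); a=go([.44,.1743,.22],Rt(0,18))
E
```

```text
t 9.07 j [38.0, 11.0, -14.0, -8.0, -75.0, 54.0] p [0.4467, 0.1749, 0.203] rpy [-180.0, 12.5, -0.1] F [0.2, 0.4, 0.7] op 0.0594 30.0
row [-0.0006, 0.0006, 0.0012] [-0.0, 30.5, -0.1]
```

```bash
python3 -m pendant '[[-1,[-0.0006,0,0.0012],[0,30.5,0]],[-1,[-0.0006,0,0.0012],[0,30.5,0]],[-1,[-0.0006,0,0.0012],[0,30.5,0]],[-1,[-0.0006,0,0.0012],[0,30.5,0]],[-1,[-0.0006,0,0.0012],[0,30.5,0]],[-1,[-0.0006,0,0.0012],[0,30.5,0]]]'>/dev/null
python3 - <<'E'
from h import *
st(); a=go([.590,.0120,.19],Rt(1.5,18)); go([.590,.012,.098],Rt(1.5,18),0,**a)
E
```

```text
t 9.57 j [57.0, -8.0, -46.0, 22.0, -44.0, 19.0] p [0.4422, 0.1726, 0.1999] rpy [179.8, -17.6, 0.2] F [-0.5, -0.5, -0.8] op 0.0595 30.0
row [0.1376, 0.1606, 0.0736] [0.6, 0.4, -1.3]
row [-0.0284, -0.0, 0.0875] [0.0, 0.0, 0.0]
```

```bash
python3 -m pendant '[[-1,[0.03,0.035,0.016],[0,0,0]],[-1,[0.06,0.07,0.032],[0,0,0]],[-1,[0.09,0.105,0.048],[0,0,-1]],[-1,[0.12,0.14,0.064],[0.6,0.4,-1.3]],[-1,[0.1376,0.1606,0.0736],[0.6,0.4,-1.3]],[-1,[0.1376,0.1606,0.0736],[0.6,0.4,-1.3]],[-1,[0.1376,0.1606,0.0736],[0.6,0.4,-1.3]]]'
python3 - <<'E'
from h import *
st(); P,im=snap("side"); P2,im2=snap("scene")
e=np.zeros((600,800,3),np.uint8)
e[:,:400]=cv2.resize(im[130:310,240:360],(400,600),interpolation=3); e[:400,400:]=cv2.resize(im2[150:290,240:380],(400,400),interpolation=3)
cv2.imwrite("pics/z3.png",e)
go([.590,.012,.098],Rt(1.5,18))
E
```

```text
clock: 10.15
tool_pos: [0.6006, 0.0108, 0.1712]
orientation: [-180.0, -17.8, 1.1]
force: [0.4, 0.3, -0.5]
opening: 0.0598
gripper_force: 30.0
t 10.15 j [24.0, 6.0, -33.0, 12.0, -34.0, 58.0] p [0.6006, 0.0108, 0.1712] rpy [-180.0, -17.8, 1.1] F [0.4, 0.3, -0.5] op 0.0598 30.0
row [-0.031, 0.0004, 0.0865] [0.1, 0.2, -0.3]
```

View pics/z3.png

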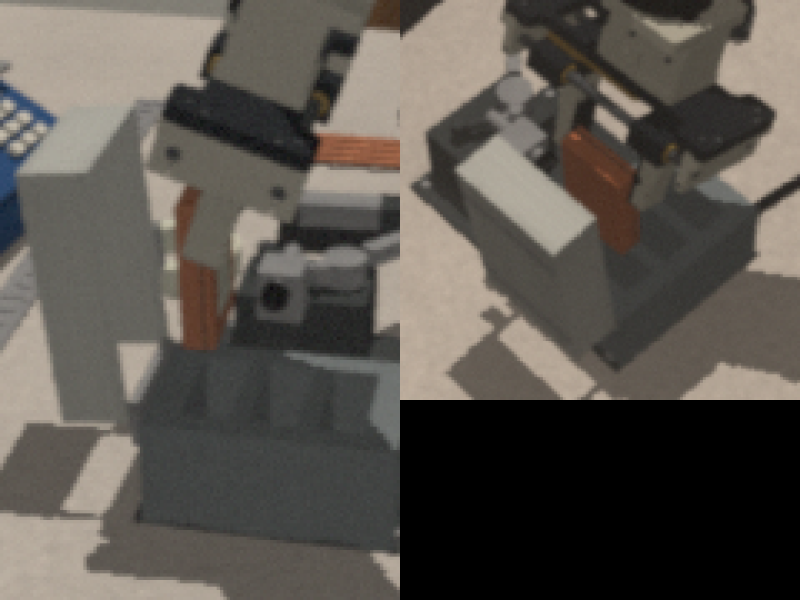

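The side view shows the tin hanging upright above the far slot, its bottom edge at about (203,347) in the crop. I check that edge against the slot.

```bash
python3 - <<'E'
from h import *
P=viewer.camera_params("side")
print(plane(P,np.array([(183,345),(220,348)])*.3+[240,130],.106).round(4))
print(pix(P,[[.590+.0115-.0016-.01,.042,.1085],[.590+.0115-.0016+.01,.042,.1085]]), np.array([(183,345),(220,348)])*.3+[240,130])
E
```

```text
[[0.6157 0.0301 0.106 ]
 [0.594  0.0292 0.106 ]]
[[306.63534824 236.76172304]
 [296.38649913 235.69100085]] [[294.9 233.5]
 [306.  234.4]]
```

```bash
python3 -m pendant '[[-1,[-0.012,0.0004,0.02],[0.1,0.2,-0.3]],[-1,[-0.015,0.0004,0.036],[0.1,0.2,-0.3]],[-1,[-0.02,0.0004,0.052],[0.1,0.2,-0.3]],[-1,[-0.025,0.0004,0.068],[0.1,0.2,-0.3]],[-1,[-0.031,0.0004,0.0845],[0.1,0.2,-0.3]],[-1,[-0.031,0.0004,0.0865],[0.1,0.2,-0.3]],[-1,[-0.031,0.0004,0.0865],[0.1,0.2,-0.3]]]'
python3 - <<'E'
from h import *
st(); go([.590,.012,.096],Rt(1.5,18))
E
```

```text
clock: 10.83
tool_pos: [0.5945, 0.0134, 0.08]
orientation: [180.0, -18.0, 1.7]
force: [-0.4, -0.4, -0.7]
opening: 0.0594
gripper_force: 30.0
t 10.83 j [23.0, 12.0, -44.0, 22.0, -18.0, 49.0] p [0.5945, 0.0134, 0.08] rpy [180.0, -18.0, 1.7] F [-0.4, -0.4, -0.7] op 0.0594 30.0
row [0.0006, 0.0013, 0.0024] [-0.0, -0.0, 0.2]
```

```bash
python3 -m pendant '[[-1,[-0.0012,0.001,0.004],[0,0,0]],[-1,[-0.0012,0.001,0.004],[0,0,0]],[1,[-0.0012,0.001,0.004],[0,0,0]],[1,[-0.0012,0.001,0.004],[0,0,0]],[1,[-0.0012,0.001,0.004],[0,0,0]],[1,[-0.0012,0.001,0.004],[0,0,0]],[1,[-0.0012,0.001,-0.03],[0,0,0]],[1,[-0.0012,0.001,-0.06],[0,0,0]],[1,[-0.0012,0.001,-0.1],[0,0,0]],[1,[-0.0012,0.001,-0.12],[0,0,0]]]'
python3 - <<'E'
from h import *
st(); P,im=snap("side","s4"); P2,im2=snap("scene")
for t in tins(P2,im2): print(t)
m=orange(im);m[:, :250]=0;m[:,360:]=0;m[:190]=0;m[300:]=0
ys,xs=np.nonzero(m);print(xs.min(),xs.max(),ys.min(),ys.max(),len(xs))
print("pred seated top", pix(P,[[.591,-.018,.098],[.611,-.018,.098],[.611,.042,.098],[.591,.042,.098],[.601,.042,.07]]).round(1).tolist())
T=[(.604,.2495,11.8)]
a=go([.602,.2495,.1],Rt(12,0)); go([.602,.2495,.0225],Rt(12,0),0,**a)
e=cv2.resize(im[130:310,240:400],(640,720),interpolation=3)[:600]; cv2.imwrite("pics/z4.png",e)
E
```

```text
clock: 11.67
tool_pos: [0.5572, 0.0117, 0.1987]
orientation: [-179.9, -18.4, 1.7]
force: [0.2, 1.4, 0.3]
opening: 0.0875
gripper_force: 0.0
t 11.67 j [26.0, -0.0, -37.0, 12.0, -37.0, 57.0] p [0.5572, 0.0117, 0.1987] rpy [-179.9, -18.4, 1.7] F [0.2, 1.4, 0.3] op 0.0875 0.0
((483, 385), (68, 43), 7.9, array([475., 326.]))
((602, 250), (68, 43), 12.1, array([388., 320.]))
299 310 227 254 139
pred seated top [[312.6, 226.6], [302.9, 225.6], [295.9, 240.4], [306.1, 241.5], [301.2, 253.3]]
row [0.01, -0.2355, 0.1294] [1.5, -18.6, -10.2]
row [0.0, -0.0, 0.0775] [0.0, 0.0, 0.0]
```

View pics/z4.png

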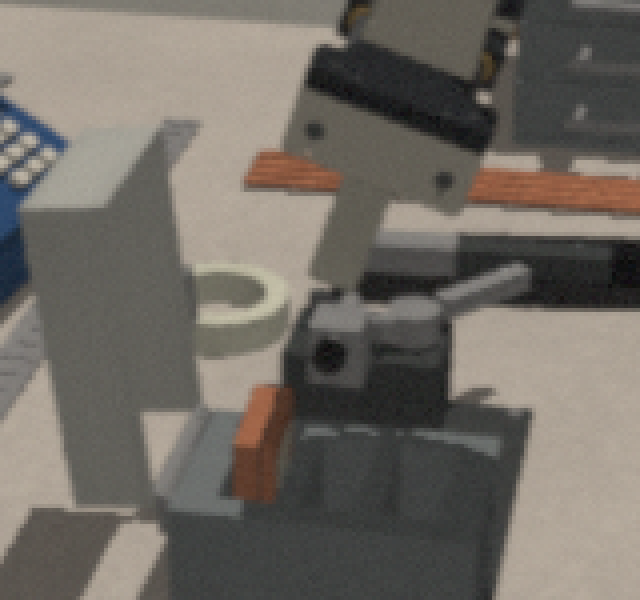

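The tin is seated in the far slot: its top face is at about (265,400) and its height above the rim matches the prediction. Next is the tin at (602,250).

```bash
python3 -m pendant '[[1,[0.01,-0.2355,0.1294],[1.5,-18.6,-10.2]],[1,[0.01,-0.2355,0.1294],[1.5,-18.6,-10.2]],[1,[0.01,-0.2355,0.1294],[1.5,-18.6,-10.2]],[1,[0.01,-0.2355,0.1294],[1.5,-18.6,-10.2]],[1,[0.01,-0.2355,0.1294],[1.5,-18.6,-10.2]],[1,[0.01,-0.2355,0.1294],[1.5,-18.6,-10.2]],[1,[0.01,-0.2355,0.1294],[1.5,-18.6,-10.2]],[1,[0.01,-0.2355,0.1294],[1.5,-18.6,-10.2]],[1,[0.01,-0.2355,0.1294],[1.5,-18.6,-10.2]],[1,[0.01,-0.2355,0.1294],[1.5,-18.6,-10.2]]]'>/dev/null
python3 - <<'E'
from h import *
st(); go([.603,.250,.0225],Rt(12,0))
E
```

```text
t 12.6 j [40.0, 26.0, -13.0, -0.0, -52.0, 63.0] p [0.5995, 0.2475, 0.0745] rpy [179.9, 0.5, 11.9] F [-0.5, -0.1, 0.2] op 0.0876 0.0
row [0.0046, -0.0018, 0.071] [0.1, 0.5, -0.1]
```

```bash
python3 -m pendant '[[1,[0.0046,-0.0018,0.035],[0,0.5,0]],[1,[0.0046,-0.0018,0.06],[0,0.5,0]],[1,[0.0046,-0.0018,0.0715],[0,0.5,0]],[1,[0.0046,-0.0018,0.0715],[0,0.5,0]],[-1,[0.0046,-0.0018,0.0715],[0,0.5,0]],[-1,[0.0046,-0.0018,0.0715],[0,0.5,0]],[-1,[0.0046,-0.0018,0.0715],[0,0.5,0]],[-1,[0.0046,-0.0018,0.0715],[0,0.5,0]],[-1,[0.0046,-0.0018,0.0715],[0,0.5,0]],[-1,[0.0046,-0.0018,0.0715],[0,0.5,0]]]'
python3 -m pendant '[[-1,[0,0,0],[0,0,0]],[-1,[0,0,0],[0,0,0]],[-1,[0,0,-0.03],[0,0,0]],[-1,[0,0,-0.03],[0,0,0]],[-1,[0,0,-0.03],[0,0,0]]]'
python3 - <<'E'
from h import *
st(); a=go([.400,.175,.052],Rt(0,0))
go([.400,.175,.0225],Rt(0,0),0,**a)
E
```

```text
clock: 13.43
tool_pos: [0.6036, 0.2507, 0.004]
orientation: [180.0, -0.0, 12.0]
force: [-1.0, -1.3, 4.6]
opening: 0.0598
gripper_force: 30.0
clock: 13.85
tool_pos: [0.6042, 0.2514, 0.0348]
orientation: [-180.0, -0.2, 12.0]
force: [0.2, -0.3, -2.3]
opening: 0.0593
gripper_force: 30.0
t 13.85 j [40.0, 28.0, -15.0, 0.0, -47.0, 62.0] p [0.6042, 0.2514, 0.0348] rpy [-180.0, -0.2, 12.0] F [0.2, -0.3, -2.3] op 0.0593 30.0
row [-0.2156, 0.0325, 0.0011] [-0.0, -0.2, 12.0]
row [0.0, -0.0, 0.0295] [0.0, 0.0, 0.0]
```

```bash
python3 -m pendant '[[-1,[-0.04,0.006,0],[0,0,2]],[-1,[-0.08,0.012,0],[0,0,5]],[-1,[-0.12,0.018,0],[0,0,8]],[-1,[-0.16,0.024,0],[0,0,12]],[-1,[-0.2,0.03,0],[0,0,12]],[-1,[-0.2156,0.0325,0],[0,0,12]],[-1,[-0.2156,0.0325,0.01],[0,0,12]],[-1,[-0.2156,0.0325,0.0225],[0,0,12]],[-1,[-0.2156,0.0325,0.0295],[0,0,12]],[-1,[-0.2156,0.0325,0.0295],[0,0,12]]]'
python3 -m pendant '[[-1,[0,0,0],[0,0,0]],[1,[0,0,0],[0,0,0]],[1,[0,0,0],[0,0,0]],[1,[0,0,0],[0,0,0]],[1,[0,0,0],[0,0,0]],[1,[0,0,-0.03],[0,0,0]],[1,[0,0,-0.07],[0,0,0]],[1,[0,0,-0.1],[0,0,0]],[1,[0,0,-0.12],[0,0,0]],[1,[0,0,-0.12],[0,0,0]]]'
python3 - <<'E'
from h import *
st(); go([.436,.175,.13],Rt(0,-70))
E
```

```text
clock: 14.68
tool_pos: [0.3986, 0.1737, 0.0027]
orientation: [179.9, 0.1, -0.0]
force: [0.8, 0.3, -0.8]
opening: 0.06
gripper_force: 30.0
clock: 15.52
tool_pos: [0.4011, 0.1761, 0.1282]
orientation: [-179.7, -0.3, -0.0]
force: [0.5, 0.7, 0.1]
opening: 0.0876
gripper_force: 0.0
t 15.52 j [50.0, 3.0, -36.0, 0.0, -50.0, 40.0] p [0.4011, 0.1761, 0.1282] rpy [-179.7, -0.3, -0.0] F [0.5, 0.7, 0.1] op 0.0876 0.0
row [0.017, 0.0012, 0.0048] [-0.2, -70.3, 0.2]
```

```bash
python3 -m pendant '[[1,[0.0175,0.001,0.0],[0,-70.2,0]],[1,[0.0175,0.001,0.0],[0,-70.2,0]],[1,[0.0175,0.001,0.0],[0,-70.2,0]],[1,[0.0175,0.001,0.0],[0,-70.2,0]],[1,[0.0175,0.001,0.0],[0,-70.2,0]],[1,[0.0175,0.001,0.0],[0,-70.2,0]],[1,[0.0175,0.001,0.0],[0,-70.2,0]],[1,[0.0175,0.001,0.0],[0,-70.2,0]],[1,[0.0175,0.001,0.0],[0,-70.2,0]],[1,[0.0175,0.001,0.0],[0,-70.2,0]]]' >/dev/null
python3 -m pendant '[[1,[0,0,0],[0,0,0]],[1,[0,0,0],[0,0,0]],[1,[0,0,0],[0,0,0]]]'
python3 - <<'E'
from h import *
st(); go([.434,.1745,.0235],Rt(0,-70))
P,im=snap("scene")
for t in tins(P,im): print(t)
E
```

```text
clock: 16.6
tool_pos: [0.4168, 0.1733, 0.1236]
orientation: [179.8, 70.0, -0.2]
force: [-0.0, 0.2, 1.7]
opening: 0.0876
gripper_force: 0.0
t 16.6 j [25.0, 48.0, 12.0, -27.0, -119.0, 67.0] p [0.4168, 0.1733, 0.1236] rpy [179.8, 70.0, -0.2] F [-0.0, 0.2, 1.7] op 0.0876 0.0
row [0.0999, -0.0014, 0.0371] [-0.0, 0.0, -0.1]
((481, 385), (70, 43), 7.9, array([474., 326.]))
```

```bash
python3 -m pendant '[[1,[0.04,0,0.0148],[0,0,0]],[1,[0.07,0,0.026],[0,0,0]],[1,[0.09,0,0.0334],[0,0,0]],[1,[0.0999,-0.0005,0.0371],[0,0,0]],[1,[0.0999,-0.0005,0.0371],[0,0,0]],[1,[0.0999,-0.0005,0.0371],[0,0,0]]]'
python3 - <<'E'
from h import *
st(); go([.434,.1745,.0235],Rt(0,-70))
E
```

```text
clock: 17.15
tool_pos: [0.4162, 0.174, 0.0189]
orientation: [-180.0, 70.0, 0.0]
force: [-0.7, -0.1, 0.8]
opening: 0.0875
gripper_force: 0.0
t 17.15 j [25.0, 56.0, 12.0, -26.0, -111.0, 71.0] p [0.4162, 0.174, 0.0189] rpy [-180.0, 70.0, 0.0] F [-0.7, -0.1, 0.8] op 0.0875 0.0
row [0.0018, -0.0005, 0.0007] [0.0, 0.0, 0.0]
```

```bash
python3 -m pendant '[[1,[0.002,0,0.0008],[0,0,0]],[1,[0.002,0,0.0008],[0,0,0]],[-1,[0.002,0,0.0008],[0,0,0]],[-1,[0.002,0,0.0008],[0,0,0]],[-1,[0.002,0,0.0008],[0,0,0]],[-1,[0.002,0,0.0008],[0,0,0]],[-1,[0.002,0,0.0008],[0,0,0]],[-1,[0.002,0,0.0008],[0,0,0]],[-1,[0.002,0,0.0008],[0,0,0]],[-1,[0.002,0,0.0008],[0,0,0]]]'
python3 -m pendant '[[-1,[-0.03,0,-0.011],[0,0,0]],[-1,[-0.07,0,-0.025],[0,0,0]],[-1,[-0.1647,0,-0.0909],[0,88,0]],[-1,[-0.1647,0,-0.0909],[0,88,0]],[-1,[-0.1647,0,-0.0909],[0,88,0]],[-1,[-0.1647,0,-0.0909],[0,88,0]],[-1,[-0.1647,0,-0.0909],[0,88,0]],[-1,[-0.1647,0,-0.0909],[0,88,0]],[-1,[-0.1647,0,-0.0909],[0,88,0]],[-1,[-0.1647,0,-0.0909],[0,88,0]]]'
python3 - <<'E'
from h import *
st(); a=go([.44,.1743,.22],Rt(0,18))
E
```

```text
clock: 17.98
tool_pos: [0.4154, 0.1736, 0.015]
orientation: [179.8, 70.2, -0.2]
force: [0.5, 0.4, 1.2]
opening: 0.0598
gripper_force: 30.0
clock: 18.82
tool_pos: [0.4461, 0.1742, 0.2018]
orientation: [-179.9, 12.4, -0.0]
force: [0.0, 0.7, -0.8]
opening: 0.0597
gripper_force: 30.0
t 18.82 j [38.0, 11.0, -14.0, -8.0, -75.0, 54.0] p [0.4461, 0.1742, 0.2018] rpy [-179.9, 12.4, -0.0] F [0.0, 0.7, -0.8] op 0.0597 30.0
row [-0.0002, -0.0001, -0.0001] [-0.1, 30.4, -0.1]
```

```bash
python3 -m pendant '[[-1,[-0.0006,0,0],[0,30.5,0]],[-1,[-0.0006,0,0],[0,30.5,0]],[-1,[-0.0006,0,0],[0,30.5,0]],[-1,[-0.0006,0,0],[0,30.5,0]],[-1,[-0.0006,0,0],[0,30.5,0]],[-1,[-0.0006,0,0],[0,30.5,0]]]'>/dev/null
python3 - <<'E'
from h import *
st(); a=go([.551,.0120,.20],Rt(1.5,18)); go([.551,.012,.098],Rt(1.5,18),0,**a)
E
```

```text
t 19.32 j [57.0, -8.0, -47.0, 22.0, -43.0, 19.0] p [0.4418, 0.1718, 0.1999] rpy [179.9, -17.7, 0.1] F [-0.1, -0.8, -1.5] op 0.0596 30.0
row [0.1038, 0.1598, 0.0522] [0.5, 0.3, -1.3]
row [-0.0315, -0.0, 0.097] [0.0, 0.0, 0.0]
```

```bash
python3 -m pendant '[[-1,[0.025,0.038,0.012],[0,0,0]],[-1,[0.05,0.076,0.025],[0,0,0]],[-1,[0.075,0.114,0.037],[0,0,-1]],[-1,[0.1,0.15,0.05],[0.5,0.3,-1.3]],[-1,[0.1038,0.1598,0.0522],[0.5,0.3,-1.3]],[-1,[0.1038,0.1598,0.0522],[0.5,0.3,-1.3]],[-1,[0.1038,0.1598,0.0522],[0.5,0.3,-1.3]],[-1,[0.1038,0.1598,0.0522],[0.5,0.3,-1.3]]]'
python3 - <<'E'
from h import *
st(); go([.551,.012,.12],Rt(1.5,18));go([.551,.012,.096],Rt(1.5,18))
E
```

```text
clock: 19.98
tool_pos: [0.5594, 0.0133, 0.1823]
orientation: [-180.0, -17.8, 1.2]
force: [0.4, 0.1, -0.5]
opening: 0.0595
gripper_force: 30.0
t 19.98 j [26.0, 1.0, -37.0, 13.0, -36.0, 55.0] p [0.5594, 0.0133, 0.1823] rpy [-180.0, -17.8, 1.2] F [0.4, 0.1, -0.5] op 0.0595 30.0
row [-0.0271, 0.0012, 0.0758] [0.1, 0.2, -0.3]
row [-0.0344, 0.0012, 0.0986] [0.1, 0.2, -0.3]
```

```bash
python3 -m pendant '[[-1,[-0.008,0.001,0.02],[0.1,0.2,-0.3]],[-1,[-0.014,0.001,0.035],[0.1,0.2,-0.3]],[-1,[-0.018,0.001,0.049],[0.1,0.2,-0.3]],[-1,[-0.023,0.001,0.063],[0.1,0.2,-0.3]],[-1,[-0.027,0.001,0.0758],[0.1,0.2,-0.3]],[-1,[-0.031,0.001,0.088],[0.1,0.2,-0.3]],[-1,[-0.0344,0.001,0.098],[0.1,0.2,-0.3]],[-1,[-0.0344,0.001,0.098],[0.1,0.2,-0.3]]]'
python3 - <<'E'
from h import *
st(); go([.551,.012,.095],Rt(1.5,18))
E
```

```text
clock: 20.65
tool_pos: [0.5549, 0.0134, 0.077]
orientation: [180.0, -17.9, 1.8]
force: [-1.0, 0.0, -0.6]
opening: 0.0598
gripper_force: 30.0
t 20.65 j [24.0, 9.0, -50.0, 27.0, -15.0, 43.0] p [0.5549, 0.0134, 0.077] rpy [180.0, -17.9, 1.8] F [-1.0, 0.0, -0.6] op 0.0598 30.0
row [0.0018, 0.0013, 0.0006] [-0.0, 0.1, 0.3]
```

Release, withdraw, and move toward the third tin.

```bash
python3 -m pendant '[[-1,[0.0005,0.001,0.0005],[0,0,0]],[1,[0.0005,0.001,0.0005],[0,0,0]],[1,[0.0005,0.001,0.0005],[0,0,0]],[1,[0.0005,0.001,0.0005],[0,0,0]],[1,[0.0005,0.001,0.0005],[0,0,0]],[1,[0,0.001,-0.03],[0,0,0]],[1,[0,0.001,-0.06],[0,0,0]],[1,[0,0.001,-0.1],[0,0,0]],[1,[0,0.001,-0.12],[0,0,0]],[1,[0,0.001,-0.12],[0,0,0]]]'
python3 - <<'E'
from h import *
st(); P,im=snap("side","s5"); P2,im2=snap("scene")
for t in tins(P2,im2): print(t)
m=orange(im);m[:, :250]=0;m[:,360:]=0;m[:190]=0;m[300:]=0
print(rects(P,m,.098,40))
print([cv2.boundingRect(c) for c in cv2.findContours(m.astype(np.uint8),0,2)[0]])
print("pred", pix(P,[[.551,-.018,.098],[.571,-.018,.098],[.571,.042,.098],[.551,.042,.098],[.561,.042,.07]]).round(1).tolist())
a=go([.483,.3845,.09],Rt(7.9,0)); go([.4835,.3845,.0225],Rt(7.9,0),0,**a)
E
```

```text
clock: 21.48
tool_pos: [0.5209, 0.012, 0.1988]
orientation: [-179.7, -18.6, 1.6]
force: [-0.1, -0.1, -0.1]
opening: 0.0875
gripper_force: 0.0
t 21.48 j [29.0, -4.0, -41.0, 13.0, -37.0, 53.0] p [0.5209, 0.012, 0.1988] rpy [-179.7, -18.6, 1.6] F [-0.1, -0.1, -0.1] op 0.0875 0.0
((482, 385), (68, 43), 7.4, array([475., 326.]))
[((561, 37), (101, 12), -83.8, array([322., 243.])), ((598, 35), (100, 19), -88.5, array([304., 239.]))]
[(326, 255, 1, 1), (304, 252, 1, 1), (306, 250, 1, 3), (305, 248, 3, 1), (306, 246, 1, 1), (326, 243, 2, 11), (327, 240, 2, 2), (328, 236, 2, 2), (318, 229, 10, 28), (299, 227, 13, 27)]
pred [[332.1, 228.6], [322.3, 227.6], [316.4, 242.5], [326.7, 243.6], [321.4, 255.6]]
row [-0.0635, -0.3739, 0.1101] [0.9, -18.3, -6.2]
row [0.0005, 0.0001, 0.0675] [0.0, 0.0, 0.0]
```

```bash
python3 -m pendant '[[1,[-0.0635,-0.3739,0.1101],[0.9,-18.3,-6.2]],[1,[-0.0635,-0.3739,0.1101],[0.9,-18.3,-6.2]],[1,[-0.0635,-0.3739,0.1101],[0.9,-18.3,-6.2]],[1,[-0.0635,-0.3739,0.1101],[0.9,-18.3,-6.2]],[1,[-0.0635,-0.3739,0.1101],[0.9,-18.3,-6.2]],[1,[-0.0635,-0.3739,0.1101],[0.9,-18.3,-6.2]],[1,[-0.0635,-0.3739,0.1101],[0.9,-18.3,-6.2]],[1,[-0.0635,-0.3739,0.1101],[0.9,-18.3,-6.2]],[1,[-0.0635,-0.3739,0.1101],[0.9,-18.3,-6.2]],[1,[-0.0635,-0.3739,0.1101],[0.9,-18.3,-6.2]]]'>/dev/null
python3 -m pendant '[[1,[0,0,0],[0,0,0]],[1,[0,0,0],[0,0,0]]]' >/dev/null
python3 - <<'E'
from h import *
st(); go([.484,.3845,.0225],Rt(7.9,0))
P,im=snap("side")
for t in tins(P,im): print(t)
E
```

```text
t 22.58 j [57.0, 24.0, -18.0, -0.0, -49.0, 41.0] p [0.4814, 0.3837, 0.0663] rpy [179.8, 0.4, 8.0] F [-1.3, 0.1, -0.3] op 0.0878 0.0
row [0.0031, -0.0007, 0.0627] [0.2, 0.4, 0.1]
```

```bash
python3 -m pendant '[[1,[0.0031,-0.0007,0.035],[0,0.5,0]],[1,[0.0031,-0.0007,0.055],[0,0.5,0]],[1,[0.0031,-0.0007,0.063],[0,0.5,0]],[1,[0.0031,-0.0007,0.063],[0,0.5,0]],[-1,[0.0031,-0.0007,0.063],[0,0.5,0]],[-1,[0.0031,-0.0007,0.063],[0,0.5,0]],[-1,[0.0031,-0.0007,0.063],[0,0.5,0]],[-1,[0.0031,-0.0007,0.063],[0,0.5,0]],[-1,[0.0031,-0.0007,0.063],[0,0.5,0]],[-1,[0.0031,-0.0007,0.063],[0,0.5,0]]]'
python3 -m pendant '[[-1,[0,0,0],[0,0,0]],[-1,[0,0,0],[0,0,0]],[-1,[0,0,-0.03],[0,0,0]],[-1,[0,0,-0.03],[0,0,0]],[-1,[0,0,-0.03],[0,0,0]]]'
python3 - <<'E'
from h import *
st(); a=go([.400,.175,.052],Rt(0,0))
E
```

```text
clock: 23.47
tool_pos: [0.4855, 0.3852, 0.0067]
orientation: [-180.0, -0.3, 7.9]
force: [-0.8, -0.9, 6.2]
opening: 0.0597
gripper_force: 30.0
clock: 23.88
tool_pos: [0.4857, 0.3859, 0.0373]
orientation: [-179.9, -0.4, 7.9]
force: [-0.4, 0.4, -2.3]
opening: 0.0598
gripper_force: 30.0
t 23.88 j [57.0, 25.0, -20.0, 0.0, -45.0, 41.0] p [0.4857, 0.3859, 0.0373] rpy [-179.9, -0.4, 7.9] F [-0.4, 0.4, -2.3] op 0.0598 30.0
row [-0.1139, 0.1971, 0.0032] [-0.1, -0.4, 7.9]
```

```bash
python3 -m pendant '[[-1,[-0.02,0.035,0],[0,0,1]],[-1,[-0.04,0.07,0],[0,0,2]],[-1,[-0.06,0.105,0],[0,0,4]],[-1,[-0.08,0.14,0],[0,0,6]],[-1,[-0.1,0.175,0],[0,0,8]],[-1,[-0.1139,0.1971,0],[0,0,8]],[-1,[-0.1139,0.1971,0.01],[0,0,8]],[-1,[-0.1139,0.1971,0.0225],[0,0,8]],[-1,[-0.1139,0.1971,0.03],[0,0,8]],[-1,[-0.1139,0.1971,0.03],[0,0,8]]]'
python3 -m pendant '[[-1,[0,0,0],[0,0,0]],[1,[0,0,0],[0,0,0]],[1,[0,0,0],[0,0,0]],[1,[0,0,0],[0,0,0]],[1,[0,0,0],[0,0,0]],[1,[0,0,-0.03],[0,0,0]],[1,[0,0,-0.07],[0,0,0]],[1,[0,0,-0.1],[0,0,0]],[1,[0,0,-0.12],[0,0,0]],[1,[0,0,-0.12],[0,0,0]]]'
python3 - <<'E'
from h import *
st(); go([.436,.175,.13],Rt(0,-70))
E
```

```text
clock: 24.72
tool_pos: [0.399, 0.1732, 0.0044]
orientation: [179.9, -0.2, -0.1]
force: [-0.4, 0.2, -0.9]
opening: 0.0602
gripper_force: 30.0
clock: 25.55
tool_pos: [0.4008, 0.1759, 0.1297]
orientation: [-179.7, -0.6, -0.1]
force: [0.5, 0.1, 0.1]
opening: 0.0876
gripper_force: 0.0
t 25.55 j [50.0, 3.0, -37.0, 0.0, -50.0, 40.0] p [0.4008, 0.1759, 0.1297] rpy [-179.7, -0.6, -0.1] F [0.5, 0.1, 0.1] op 0.0876 0.0
row [0.0173, 0.0009, 0.0064] [-0.3, -70.6, 0.1]
```

```bash
python3 -m pendant '[[1,[0.0175,0.001,0.0],[0,-70.5,0]],[1,[0.0175,0.001,0.0],[0,-70.5,0]],[1,[0.0175,0.001,0.0],[0,-70.5,0]],[1,[0.0175,0.001,0.0],[0,-70.5,0]],[1,[0.0175,0.001,0.0],[0,-70.5,0]],[1,[0.0175,0.001,0.0],[0,-70.5,0]],[1,[0.0175,0.001,0.0],[0,-70.5,0]],[1,[0.0175,0.001,0.0],[0,-70.5,0]],[1,[0.0175,0.001,0.0],[0,-70.5,0]],[1,[0.0175,0.001,0.0],[0,-70.5,0]]]' >/dev/null
python3 -m pendant '[[1,[0,0,0],[0,0,0]],[1,[0,0,0],[0,0,0]],[1,[0,0,0],[0,0,0]]]'>/dev/null
python3 - <<'E'
from h import *
st(); go([.434,.1740,.0225],Rt(0,-70))
E
```

```text
t 26.63 j [25.0, 48.0, 12.0, -27.0, -119.0, 67.0] p [0.4165, 0.1729, 0.1252] rpy [180.0, 70.0, -0.1] F [0.4, 0.2, 1.4] op 0.0878 0.0
row [0.1025, -0.0011, 0.0377] [-0.1, 0.0, -0.0]
```

```bash
python3 -m pendant '[[1,[0.04,0,0.0148],[0,0,0]],[1,[0.07,0,0.026],[0,0,0]],[1,[0.09,0,0.0334],[0,0,0]],[1,[0.1035,-0.0005,0.038],[0,0,0]],[1,[0.1035,-0.0005,0.038],[0,0,0]],[1,[0.1035,-0.0005,0.038],[0,0,0]],[-1,[0.1035,-0.0005,0.038],[0,0,0]],[-1,[0.1035,-0.0005,0.038],[0,0,0]],[-1,[0.1035,-0.0005,0.038],[0,0,0]],[-1,[0.1035,-0.0005,0.038],[0,0,0]]]'
python3 -m pendant '[[-1,[0,0,0],[0,0,0]],[-1,[0,0,0],[0,0,0]],[-1,[0,0,0],[0,0,0]],[-1,[0,0,0],[0,0,0]]]'
python3 -m pendant '[[-1,[-0.03,0,-0.011],[0,0,0]],[-1,[-0.07,0,-0.025],[0,0,0]],[-1,[-0.1647,0,-0.0909],[0,88,0]],[-1,[-0.1647,0,-0.0909],[0,88,0]],[-1,[-0.1647,0,-0.0909],[0,88,0]],[-1,[-0.1647,0,-0.0909],[0,88,0]],[-1,[-0.1647,0,-0.0909],[0,88,0]],[-1,[-0.1647,0,-0.0909],[0,88,0]],[-1,[-0.1647,0,-0.0909],[0,88,0]],[-1,[-0.1647,0,-0.0909],[0,88,0]]]'
python3 - <<'E'
from h import *
st(); a=go([.44,.1743,.22],Rt(0,18))
E
```

```text
clock: 27.47
tool_pos: [0.416, 0.1736, 0.016]
orientation: [-179.9, 70.1, 0.0]
force: [-0.3, 0.3, -0.5]
opening: 0.0667
gripper_force: 0.0
clock: 27.8
tool_pos: [0.4158, 0.1734, 0.0156]
orientation: [-180.0, 70.2, -0.1]
force: [2.5, 1.6, 6.1]
opening: 0.0596
gripper_force: 30.0
clock: 28.63
tool_pos: [0.4463, 0.1737, 0.2017]
orientation: [-179.9, 12.5, -0.1]
force: [0.5, 1.1, 0.7]
opening: 0.0601
gripper_force: 30.0
t 28.63 j [38.0, 11.0, -14.0, -8.0, -75.0, 55.0] p [0.4463, 0.1737, 0.2017] rpy [-179.9, 12.5, -0.1] F [0.5, 1.1, 0.7] op 0.0601 30.0
row [-0.0005, -0.0006, -0.0002] [-0.1, 30.5, -0.1]
```

```bash
python3 -m pendant '[[-1,[-0.0006,0,0],[0,30.5,0]],[-1,[-0.0006,0,0],[0,30.5,0]],[-1,[-0.0006,0,0],[0,30.5,0]],[-1,[-0.0006,0,0],[0,30.5,0]],[-1,[-0.0006,0,0],[0,30.5,0]],[-1,[-0.0006,0,0],[0,30.5,0]]]'>/dev/null
python3 - <<'E'
from kin import *
from h import *
st(); a=go([.5115,.0120,.20],Rt(1.5,18)); go([.5115,.012,.096],Rt(1.5,17.5),0,**a)
for t in(17,17.5,18,19):
    r=Rt(1.5,t); print(t,*ik(np.array([.5115,.012,.094])+r.apply([0,0,H]),r,[27,5,-53,20,-18,46]))
E
```

```text
t 29.13 j [57.0, -8.0, -47.0, 22.0, -43.0, 19.0] p [0.442, 0.1714, 0.1998] rpy [180.0, -17.7, 0.1] F [-0.4, -1.0, -0.7] op 0.06 30.0
row [0.0662, 0.1593, 0.04] [0.5, 0.3, -1.4]
row [-0.0323, -0.0, 0.0989] [-0.0, -0.5, 0.0]
17 [ 26.   6. -54.  27. -16.  41.] 0.0
17.5 [ 26.   6. -55.  29. -15.  38.] 0.0
18 [ 25.   6. -57.  33. -13.  35.] 0.0
19 [ 24.   5. -58.  37. -12.  33.] 0.024
```

Feasible, using 17 deg.

```bash
python3 -m pendant '[[-1,[0.017,0.04,0.01],[0,0,0]],[-1,[0.033,0.08,0.02],[0,0,0]],[-1,[0.05,0.12,0.03],[0,0,-1]],[-1,[0.0662,0.1593,0.04],[0.5,-0.7,-1.4]],[-1,[0.0662,0.1593,0.04],[0.5,-0.7,-1.4]],[-1,[0.0662,0.1593,0.04],[0.5,-0.7,-1.4]],[-1,[0.0662,0.1593,0.04],[0.5,-0.7,-1.4]]]'
python3 - <<'E'
from h import *
st(); go([.5115,.012,.12],Rt(1.5,17));go([.5115,.012,.096],Rt(1.5,17))
E
```

```text
clock: 29.72
tool_pos: [0.5203, 0.0127, 0.1825]
orientation: [-179.9, -16.8, 1.1]
force: [-0.6, 0.6, -1.2]
opening: 0.0597
gripper_force: 30.0
t 29.72 j [28.0, -2.0, -41.0, 13.0, -37.0, 54.0] p [0.5203, 0.0127, 0.1825] rpy [-179.9, -16.8, 1.1] F [-0.6, 0.6, -1.2] op 0.0597 30.0
row [-0.0264, 0.0006, 0.0763] [0.0, 0.2, -0.3]
row [-0.0333, 0.0006, 0.0992] [0.0, 0.2, -0.3]
```

```bash
python3 -m pendant '[[-1,[-0.008,0.001,0.02],[0,0.2,-0.3]],[-1,[-0.013,0.001,0.035],[0,0.2,-0.3]],[-1,[-0.018,0.001,0.049],[0,0.2,-0.3]],[-1,[-0.022,0.001,0.063],[0,0.2,-0.3]],[-1,[-0.0264,0.001,0.0763],[0,0.2,-0.3]],[-1,[-0.03,0.001,0.088],[0,0.2,-0.3]],[-1,[-0.0333,0.001,0.0992],[0,0.2,-0.3]],[-1,[-0.0333,0.001,0.0992],[0,0.2,-0.3]]]'
python3 - <<'E'
from h import *
st(); go([.5115,.012,.095],Rt(1.5,17))
E
```

```text
clock: 30.38
tool_pos: [0.5152, 0.0134, 0.0762]
orientation: [179.9, -16.9, 1.8]
force: [-1.0, -1.1, -2.2]
opening: 0.06
gripper_force: 30.0
t 30.38 j [27.0, 6.0, -54.0, 26.0, -16.0, 41.0] p [0.5152, 0.0134, 0.0762] rpy [179.9, -16.9, 1.8] F [-1.0, -1.1, -2.2] op 0.06 30.0
row [0.0019, 0.0013, -0.0001] [0.0, 0.1, 0.3]
```

```bash
python3 -m pendant '[[-1,[0.0,0.001,0.0],[0,0,0]],[1,[0.0,0.001,0],[0,0,0]],[1,[0.0,0.001,0],[0,0,0]],[1,[0.0,0.001,0],[0,0,0]],[1,[0.0,0.001,0],[0,0,0]],[1,[0,0.001,-0.03],[0,0,0]],[1,[0,0.001,-0.06],[0,0,0]],[1,[0,0.001,-0.1],[0,0,0]],[1,[0,0.001,-0.14],[0,0,0]],[1,[0,0.001,-0.16],[0,0,0]]]'
python3 - <<'E'
from h import *
st(); P,im=snap("side","s6"); P2,im2=snap("scene","sc6")
m=orange(im);m[:, :250]=0;m[:,360:]=0;m[:190]=0;m[300:]=0
print([cv2.boundingRect(c) for c in cv2.findContours(cv2.morphologyEx(m.astype(np.uint8),3,np.ones((3,3))),0,2)[0]])
print("pred", pix(P,[[.531,-.018,.098],[.511,.042,.098],[.521,.042,.07]]).round(1).tolist())
cv2.imwrite("pics/z6.png",cv2.resize(im[140:300,230:390],(600,600),interpolation=3))
E
```

```text
clock: 31.22
tool_pos: [0.4699, 0.0114, 0.2364]
orientation: [-179.8, -17.4, 1.7]
force: [1.3, -0.1, -0.5]
opening: 0.088
gripper_force: 0.0
t 31.22 j [33.0, -12.0, -41.0, 12.0, -46.0, 52.0] p [0.4699, 0.0114, 0.2364] rpy [-179.8, -17.4, 1.7] F [1.3, -0.1, -0.5] op 0.088 0.0
[(351, 233, 2, 1), (340, 231, 11, 28), (318, 229, 14, 27), (299, 227, 14, 27)]
pred [[342.0, 229.6], [347.6, 245.9], [341.9, 257.8]]
```

View pics/z6.png

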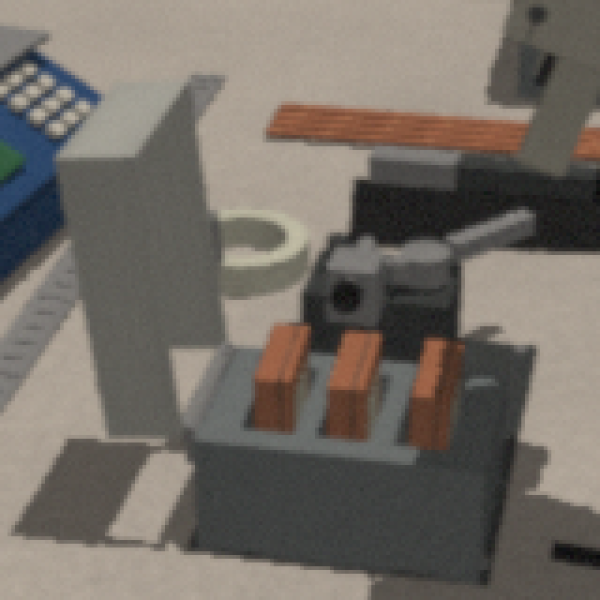

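All three tins are seated at (280,375), (352,385) and (435,395). The lid's upper corners are at (60,158) and (136,160) in this crop. From these I get the lid angle and the pushing path.

```bash
python3 - <<'E'
from h import *
P=viewer.camera_params("side")
hx,hy,hz=.642,.014,.07
print("meas",(np.array([(60,158),(136,160),(195,75)])/3.75+[230,140]).round(1).tolist())
for th in np.arange(1.55,1.86,.05):
    e=np.array([-np.cos(th),np.sin(th)]);n=np.array([np.sin(th),np.cos(th)])
    c=lambda a,b,y:[hx+a*e[0]+b*n[0],y,hz+a*e[1]+b*n[1]]
    print(th.round(2),pix(P,[c(.156,.04,.064),c(.156,0,.064),c(.156,0,-.036)]).round(1).tolist())
a=go([.60,.0120,.35],Rt(1.5,0)); go([.755,.014,.25],Rt(1.5,0),0,**a)
E
```

```text
meas [[246.0, 182.1], [266.3, 182.7], [282.0, 160.0]]
1.55 [[254.4, 179.9], [276.3, 182.3], [290.2, 161.6]]
1.6 [[250.3, 180.6], [272.0, 181.9], [286.2, 161.3]]
1.65 [[246.3, 181.5], [267.8, 181.8], [282.3, 161.2]]
1.7 [[242.3, 182.6], [263.6, 181.8], [278.5, 161.3]]
1.75 [[238.5, 183.9], [259.4, 182.1], [274.6, 161.6]]
1.8 [[234.8, 185.4], [255.3, 182.5], [270.9, 162.0]]
1.85 [[231.3, 187.0], [251.3, 183.2], [267.2, 162.7]]
row [0.1515, 0.0034, -0.0513] [-0.3, -17.6, 0.2]
row [0.155, 0.0021, 0.1] [0.0, 0.0, 0.0]
```

```bash
python3 -m pendant '[[-1,[0.1515,0.0034,-0.0513],[0,-17.6,0]],[-1,[0.1515,0.0034,-0.0513],[0,-17.6,0]],[-1,[0.1515,0.0034,-0.0513],[0,-17.6,0]],[-1,[0.1515,0.0034,-0.0513],[0,-17.6,0]],[-1,[0.1515,0.0034,-0.0513],[0,-17.6,0]],[-1,[0.1515,0.0034,-0.0513],[0,-17.6,0]]]'
python3 -m pendant '[[-1,[0.04,0,0],[0,0,0]],[-1,[0.08,0,0],[0,0,0]],[-1,[0.12,0,0],[0,0,0]],[-1,[0.155,0.002,0],[0,0,0]],[-1,[0.155,0.002,0],[0,0,0]],[-1,[0.155,0.002,0],[0,0,0]]]'
python3 - <<'E'
from h import *
st(); go([.735,.016,.204+H],Rt(1.5,0))
E
```

```text
clock: 31.82
tool_pos: [0.6041, 0.0109, 0.325]
orientation: [179.9, 0.5, 1.6]
force: [-0.3, -0.5, -0.0]
opening: 0.053
gripper_force: 0.0
clock: 32.32
tool_pos: [0.7551, 0.0136, 0.3187]
orientation: [179.9, 0.9, 1.6]
force: [-0.2, -0.0, -0.8]
opening: 0.0131
gripper_force: 0.0
t 32.32 j [16.0, 27.0, 23.0, -0.0, -86.0, 76.0] p [0.7551, 0.0136, 0.3187] rpy [179.9, 0.9, 1.6] F [-0.2, -0.0, -0.8] op 0.0131 0.0
row [-0.0183, -0.0031, 0.115] [0.1, 0.9, 0.1]
```

```bash
python3 -m pendant '[[-1,[0,-0.003,0.04],[0,0.5,0]],[-1,[-0.005,-0.003,0.08],[0,0.9,0]],[-1,[-0.0183,-0.003,0.115],[0,0.9,0]],[-1,[-0.0183,-0.003,0.115],[0,0.9,0]],[-1,[-0.0183,-0.003,0.115],[0,0.9,0]]]'
python3 - <<'E'
from h import *
st(); s=sensors.get_obs(); p=s['tool_pos']; R0=R.from_euler('xyz',s['orientation'],degrees=True)
th=np.r_[np.arange(1.70,.25,-.05),np.arange(.24,-.03,-.03)]
X=np.c_[.642-.135*np.cos(th)+.04*np.sin(th)+.010,np.full(len(th),.0145),.07+.135*np.sin(th)+.04*np.cos(th)]
X[:,1]=.0145+(X[:,0]-.642)*np.tan(np.radians(1.5))
L=R0.inv().apply(X-p)
prev=np.zeros(3)
for i in range(0,len(th),10):
    print("call",th[i].round(2)); print([[-1,(l-prev).round(4).tolist(),[0,0,0]] for l in L[i:i+10]]); prev=L[i:i+10][-1]
E
```

```text
clock: 32.73
tool_pos: [0.7323, 0.0156, 0.2073]
orientation: [179.9, -0.2, 1.7]
force: [0.4, -0.2, 1.2]
opening: 0.0003
gripper_force: 0.0
t 32.73 j [16.0, 26.0, 7.0, 0.0, -71.0, 75.0] p [0.7323, 0.0156, 0.2073] rpy [179.9, -0.2, 1.7] F [0.4, -0.2, 1.2] op 0.0003 0.0
call 1.7
[[-1, [-0.0233, -0.0013, 0.0086], [0, 0, 0]], [-1, [-0.0298, -0.0013, 0.0058], [0, 0, 0]], [-1, [-0.0364, -0.0014, 0.0035], [0, 0, 0]], [-1, [-0.0431, -0.0014, 0.0014], [0, 0, 0]], [-1, [-0.05, -0.0014, -0.0003], [0, 0, 0]], [-1, [-0.0569, -0.0014, -0.0017], [0, 0, 0]], [-1, [-0.0638, -0.0014, -0.0027], [0, 0, 0]], [-1, [-0.0709, -0.0015, -0.0033], [0, 0, 0]], [-1, [-0.0779, -0.0015, -0.0037], [0, 0, 0]], [-1, [-0.0849, -0.0015, -0.0036], [0, 0, 0]]]
call 1.2
[[-1, [-0.007, -0.0, 0.0004], [0, 0, 0]], [-1, [-0.014, -0.0, 0.0011], [0, 0, 0]], [-1, [-0.021, -0.0001, 0.0022], [0, 0, 0]], [-1, [-0.0279, -0.0001, 0.0036], [0, 0, 0]], [-1, [-0.0347, -0.0001, 0.0054], [0, 0, 0]], [-1, [-0.0414, -0.0001, 0.0075], [0, 0, 0]], [-1, [-0.048, -0.0002, 0.01], [0, 0, 0]], [-1, [-0.0545, -0.0002, 0.0127], [0, 0, 0]], [-1, [-0.0
[... 231 characters left out ...]
-0.0001, 0.0166], [0, 0, 0]], [-1, [-0.0279, -0.0001, 0.0214], [0, 0, 0]], [-1, [-0.0327, -0.0001, 0.0265], [0, 0, 0]], [-1, [-0.0374, -0.0002, 0.0318], [0, 0, 0]], [-1, [-0.0417, -0.0002, 0.0373], [0, 0, 0]], [-1, [-0.0458, -0.0002, 0.043], [0, 0, 0]], [-1, [-0.0503, -0.0002, 0.0502], [0, 0, 0]]]
call 0.21
[[-1, [-0.0021, -0.0, 0.0037], [0, 0, 0]], [-1, [-0.0041, -0.0, 0.0074], [0, 0, 0]], [-1, [-0.0059, -0.0, 0.0112], [0, 0, 0]], [-1, [-0.0077, -0.0, 0.015], [0, 0, 0]], [-1, [-0.0093, -0.0001, 0.0189], [0, 0, 0]], [-1, [-0.0108, -0.0001, 0.0229], [0, 0, 0]], [-1, [-0.0122, -0.0001, 0.0269], [0, 0, 0]], [-1, [-0.0135, -0.0001, 0.0309], [0, 0, 0]], [-1, [-0.0146, -0.0001, 0.035], [0, 0, 0]]]
```

```bash
python3 -m pendant '[[-1,[-0.0233,-0.0013,0.0086],[0,0,0]],[-1,[-0.0298,-0.0013,0.0058],[0,0,0]],[-1,[-0.0364,-0.0014,0.0035],[0,0,0]],[-1,[-0.0431,-0.0014,0.0014],[0,0,0]],[-1,[-0.05,-0.0014,-0.0003],[0,0,0]],[-1,[-0.0569,-0.0014,-0.0017],[0,0,0]],[-1,[-0.0638,-0.0014,-0.0027],[0,0,0]],[-1,[-0.0709,-0.0015,-0.0033],[0,0,0]],[-1,[-0.0779,-0.0015,-0.0037],[0,0,0]],[-1,[-0.0849,-0.0015,-0.0036],[0,0,0]]]'
python3 -m pendant '[[-1,[-0.007,0,0.0004],[0,0,0]],[-1,[-0.014,0,0.0011],[0,0,0]],[-1,[-0.021,0,0.0022],[0,0,0]],[-1,[-0.0279,0,0.0036],[0,0,0]],[-1,[-0.0347,0,0.0054],[0,0,0]],[-1,[-0.0414,0,0.0075],[0,0,0]],[-1,[-0.048,0,0.01],[0,0,0]],[-1,[-0.0545,0,0.0127],[0,0,0]],[-1,[-0.0608,0,0.0158],[0,0,0]],[-1,[-0.067,0,0.0192],[0,0,0]]]'
python3 - <<'E'
from h import *
st(); P,im=snap("side","s7")
cv2.imwrite("pics/z7.png",cv2.resize(im[120:300,200:400],(600,540),interpolation=3))
E
```

```text
clock: 33.57
tool_pos: [0.6494, 0.0149, 0.2117]
orientation: [180.0, -0.4, 1.7]
force: [2.6, 1.5, 2.3]
opening: 0.0006
gripper_force: 1.5
clock: 34.4
tool_pos: [0.5823, 0.013, 0.1915]
orientation: [180.0, -0.4, 1.7]
force: [0.6, 1.5, 3.1]
opening: 0.0003
gripper_force: 1.1
t 34.4 j [21.0, 13.0, -15.0, 0.0, -62.0, 71.0] p [0.5823, 0.013, 0.1915] rpy [180.0, -0.4, 1.7] F [0.6, 1.5, 3.1] op 0.0003 1.1
```

View pics/z7.png

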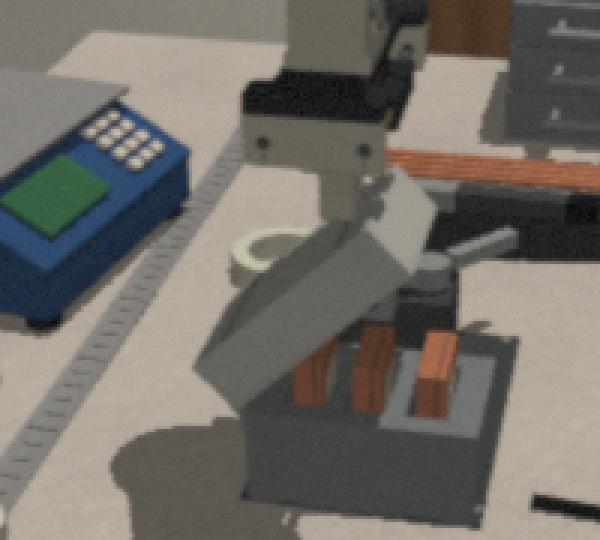

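The lid is halfway down and following the finger at (340,215). I continue.

```bash
python3 -m pendant '[[-1,[-0.006,0,0.0037],[0,0,0]],[-1,[-0.0118,0,0.0077],[0,0,0]],[-1,[-0.0174,0,0.012],[0,0,0]],[-1,[-0.0227,0,0.0166],[0,0,0]],[-1,[-0.0279,0,0.0214],[0,0,0]],[-1,[-0.0327,0,0.0265],[0,0,0]],[-1,[-0.0374,0,0.0318],[0,0,0]],[-1,[-0.0417,0,0.0373],[0,0,0]],[-1,[-0.0458,0,0.043],[0,0,0]],[-1,[-0.0503,0,0.0502],[0,0,0]]]'
python3 -m pendant '[[-1,[-0.0021,0,0.0037],[0,0,0]],[-1,[-0.0041,0,0.0074],[0,0,0]],[-1,[-0.0059,0,0.0112],[0,0,0]],[-1,[-0.0077,0,0.015],[0,0,0]],[-1,[-0.0093,0,0.0189],[0,0,0]],[-1,[-0.0108,0,0.0229],[0,0,0]],[-1,[-0.0122,0,0.0269],[0,0,0]]]'
python3 -m pendant '[[-1,[-0.001,0,0.002],[0,0,0]],[-1,[-0.001,0,0.004],[0,0,0]]]'
python3 -c "
from h import *
st()"
```

```text
clock: 35.28
tool_pos: [0.5329, 0.0115, 0.1409]
orientation: [180.0, -0.4, 1.7]
force: [-0.1, 0.3, 2.0]
opening: 0.0005
gripper_force: 0.8
clock: 35.87
tool_pos: [0.5211, 0.0112, 0.114]
orientation: [180.0, -0.4, 1.7]
force: [-0.4, 0.1, 2.0]
opening: 0.0005
gripper_force: 0.6
clock: 36.03
tool_pos: [0.5201, 0.0111, 0.1101]
orientation: [180.0, -0.4, 1.7]
force: [-6.2, 1.3, 14.9]
opening: 0.0003
gripper_force: 9.1
t 36.03 j [23.0, 12.0, -28.0, 0.0, -49.0, 69.0] p [0.5201, 0.0111, 0.1101] rpy [180.0, -0.4, 1.7] F [-6.2, 1.3, 14.9] op 0.0003 9.1
```

```bash
python3 -m pendant '[[-1,[0,0,-0.03],[0,0,0]],[0,[0,0,-0.1],[0,0,0]],[0,[0,0,-0.17],[0,0,0]],[1,[0,0,-0.2],[0,0,0]],[1,[0,0,-0.2],[0,0,0]]]'
python3 - <<'E'
from kin import *
from h import *
st(); go([.45,-.345,.29+H],Rt(8,0))
C=np.array([.5615,.012]);c=np.radians(1.5);pv=C+[-.012*np.cos(c)+.165*np.sin(c),-.012*np.sin(c)-.165*np.cos(c)]
print(pv)
q=[0,20,-20,0,-50,100]
for a in(227.5,200,175,143):
    for L in(.135,.145):
        d=np.array([np.cos(np.radians(a)),np.sin(np.radians(a))]); r=Rt(a-180,0)
        print(a,L,(pv+L*d).round(3),*ik(np.r_[pv+L*d,.08-H],r,q))
P,im=snap("scene","sc8"); P2,im2=snap("side","s8")
cv2.imwrite("pics/z8.png",np.vstack([cv2.resize(im[90:270,170:400],(690,540)[:2],interpolation=3)])); 
E
```

```text
clock: 36.45
tool_pos: [0.5186, 0.0111, 0.3092]
orientation: [180.0, -0.4, 1.7]
force: [2.0, 0.1, -1.4]
opening: 0.0214
gripper_force: 0.0
t 36.45 j [23.0, 3.0, -11.0, 0.0, -76.0, 69.0] p [0.5186, 0.0111, 0.3092] rpy [180.0, -0.4, 1.7] F [2.0, 0.1, -1.4] op 0.0214 0.0
row [-0.0791, 0.3539, 0.0188] [0.0, -0.4, -6.3]
[ 0.55382331 -0.15325758]
227.5 0.135 [ 0.463 -0.253] [ -7.  17. -30.  -0. -43. 145.] 0.0
227.5 0.145 [ 0.456 -0.26 ] [ -8.  16. -30.  -0. -43. 146.] 0.0
200 0.135 [ 0.427 -0.199] [ -1.  12. -37.   0. -41. 111.] 0.0
200 0.145 [ 0.418 -0.203] [ -2.  11. -38.   0. -41. 112.] 0.0
175 0.135 [ 0.419 -0.141] [  7.   9. -40.   0. -40.  78.] 0.0
175 0.145 [ 0.409 -0.141] [  7.   9. -41.  -0. -40.  78.] 0.0
143 0.135 [ 0.446 -0.072] [ 16.  10. -39.   0. -41.  37.] 0.0
143 0.145 [ 0.438 -0.066] [ 17.   9. -40.  -0. -40.  36.] 0.0
```

View pics/z8.png

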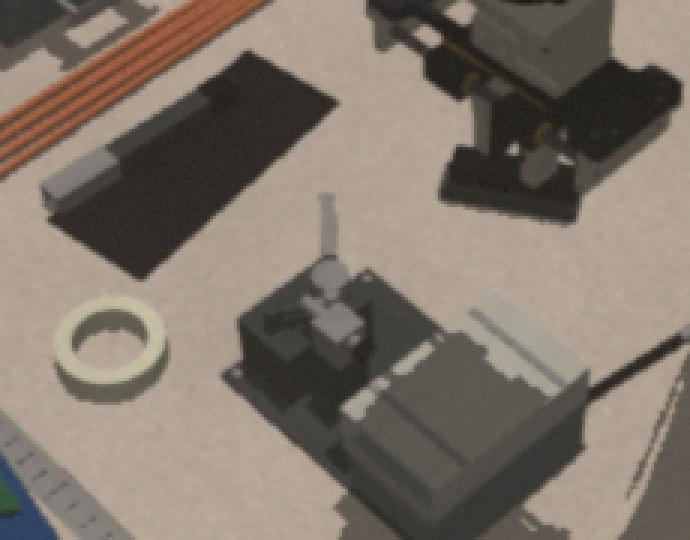

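The lid is closed. The bar has been knocked onto the mat's -y edge: its channel end is at about (80,175) and its tail at about (225,95) in the crop. I go above it for a close look.

```bash
python3 -m pendant '[[0,[-0.0791,0.3539,0],[0,0,-6.3]],[0,[-0.0791,0.3539,0],[0,0,-6.3]],[0,[-0.0791,0.3539,0],[0,0,-6.3]],[0,[-0.0791,0.3539,0],[0,0,-6.3]],[0,[-0.0791,0.3539,0],[0,0,-6.3]],[0,[-0.0791,0.3539,0],[0,0,-6.3]],[0,[-0.0791,0.3539,0],[0,0,-6.3]],[0,[-0.0791,0.3539,0],[0,0,-6.3]],[0,[-0.0791,0.3539,0],[0,0,-6.3]],[0,[-0.0791,0.3539,0],[0,0,-6.3]]]' >/dev/null
python3 -m pendant '[[0,[0,0,0],[0,0,0]],[0,[0,0,0],[0,0,0]]]'
python3 - <<'E'
from h import *
st(); P,im=snap("wrist","w8")
C=viewer.camera_params("scene")
c=lambda l:np.array(l)/3.+[170,90]
print("scene: chan end, chan/solid, tail",plane(C,c([(60,170),(108,150),(235,88)]),.023).round(3).tolist())
E
```

```text
clock: 37.55
tool_pos: [0.45, -0.3448, 0.3063]
orientation: [180.0, -0.4, 7.9]
force: [-0.2, -0.0, 0.4]
opening: 0.0438
gripper_force: 0.0
t 37.55 j [-18.0, 8.0, -6.0, -0.0, -76.0, 116.0] p [0.45, -0.3448, 0.3063] rpy [180.0, -0.4, 7.9] F [-0.2, -0.0, 0.4] op 0.0438 0.0
scene: chan end, chan/solid, tail [[0.604, -0.432, 0.023], [0.56, -0.422, 0.023], [0.434, -0.403, 0.023]]
```

View pics/w8.png

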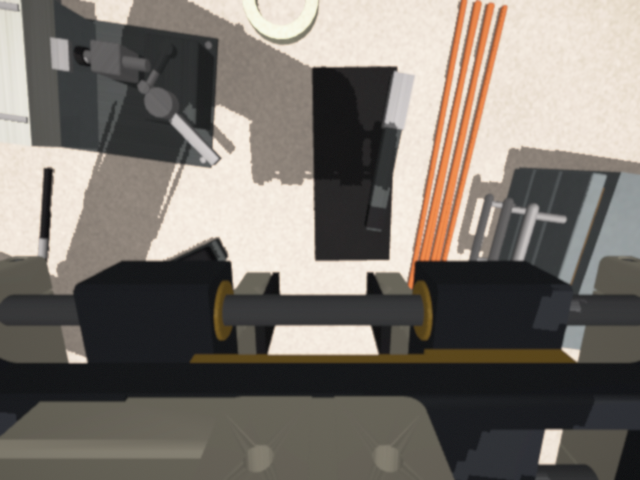

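The wrist view shows the bar from its channel end at (404,72) to its tail at (374,230), the pivot at (160,102), the stub tip at (213,158), and the mat from (313,67) to (390,259). I turn these into positions.

```bash
python3 - <<'E'
from h import *
P=viewer.camera_params("wrist"); im=cv2.imread("pics/w8.png")
f=lambda l,z:plane(P,l,z)[:,:2]
b=f([(404,72),(394,128.5),(374,230)],.022); print("bar",b.round(4).tolist()); d=b[0]-b[2]; print(np.linalg.norm(d),np.degrees(np.arctan2(d[1],d[0])),"mid",(b[0]+b[2])/2)
m=f([(313,67),(397,67),(390,259),(315,260)],.003); print("mat",m.round(3).tolist(),m.mean(0)); d=m[0]+m[1]-m[2]-m[3];print(np.degrees(np.arctan2(d[1],d[0])))
g=cv2.cvtColor(im,cv2.COLOR_BGR2GRAY)
# stub: bright grey strip
roi=np.zeros_like(g);roi[108:166,165:222]=1
hs=cv2.cvtColor(im,cv2.COLOR_BGR2HSV)
print(im[145,200],im[130,186],im[140,215],im[150,180],im[102,160],im[100,398],im[180,385],im[215,376])
e=np.zeros((600,800,3),np.uint8); e[:,:400]=cv2.resize(im[70:190,140:220],(400,600),interpolation=3); e[:,400:]=cv2.resize(im[60:240,310:430],(400,600),interpolation=3)
cv2.imwrite("pics/z9.png",e)
E
```

```text
bar [[0.6296, -0.4193], [0.5631, -0.4196], [0.4289, -0.4176]]
0.20074185186467067 -0.45886678338087666 mid [ 0.5292662  -0.41844793]
mat [[0.624, -0.307], [0.639, -0.413], [0.386, -0.452], [0.369, -0.343]] [ 0.50444862 -0.37878812]
8.496769664320048
[201 202 206] [199 199 204] [218 229 239] [78 80 77] [100 100 102] [197 197 201] [51 51 49] [45 44 45]
```

View pics/z9.png

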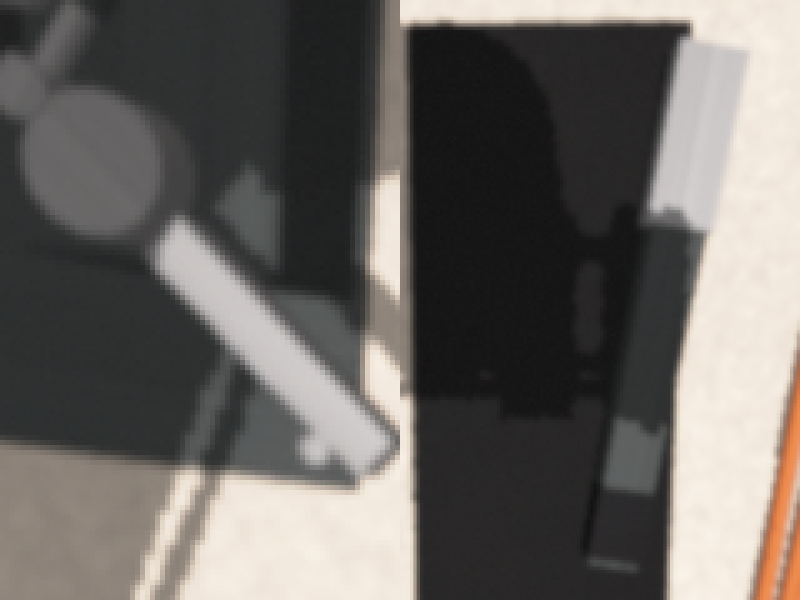

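```bash
python3 - <<'E'
from h import *
P=viewer.camera_params("wrist")
s=plane(P,[(215,161),(173.5,118.3)],.082)[:,:2]; d=s[0]-s[1]; print("stub tip,base",s.round(4).tolist(),np.linalg.norm(d),np.degrees(np.arctan2(d[1],d[0]))%360)
print("pivot",plane(P,[(158.4,102)],.088)[:,:2],plane(P,[(158.4,102)],.082)[:,:2])
a=go([.509,-.4185,.08+H],Rt(-.5,0)); go([.509,-.4185,.0065+H],Rt(-.5,0),0,**a)
E
```

```text
stub tip,base [[0.4942, -0.2144], [0.5335, -0.1667]] 0.06182842152806103 230.56636034419424
pivot [[ 0.54748287 -0.15283907]] [[ 0.54800144 -0.14996713]]
row [0.0464, 0.0814, 0.2269] [0.0, -0.4, 8.5]
row [0.0, -0.0, 0.0735] [0.0, 0.0, 0.0]
```

```bash
python3 -m pendant '[[0,[0.0464,0.0814,0.2269],[0,-0.4,8.5]],[0,[0.0464,0.0814,0.2269],[0,-0.4,8.5]],[0,[0.0464,0.0814,0.2269],[0,-0.4,8.5]],[0,[0.0464,0.0814,0.2269],[0,-0.4,8.5]],[0,[0.0464,0.0814,0.2269],[0,-0.4,8.5]],[0,[0.0464,0.0814,0.2269],[0,-0.4,8.5]],[0,[0.0464,0.0814,0.2269],[0,-0.4,8.5]],[0,[0.0464,0.0814,0.2269],[0,-0.4,8.5]],[0,[0.0464,0.0814,0.2269],[0,-0.4,8.5]]]' 
python3 - <<'E'
from h import *
st(); P,im=snap("wrist","w9"); go([.509,-.4185,.0065+H],Rt(-.5,0))
P2,im2=snap("scene")
cv2.imwrite("pics/z10.png",im)
C=P
print(plane(C,[(322,300)],.022))
print("pred bar ends px",pix(P,[[.629,-.419,.022],[.564,-.419,.022],[.509,-.418,.022]]).round(0).tolist())
E
```

```text
clock: 38.35
tool_pos: [0.51, -0.4184, 0.0814]
orientation: [179.9, -0.0, -0.4]
force: [0.1, -1.4, 0.8]
opening: 0.0437
gripper_force: 0.0
t 38.35 j [-22.0, 26.0, -12.0, 0.0, -53.0, 112.0] p [0.51, -0.4184, 0.0814] rpy [179.9, -0.0, -0.4] F [0.1, -1.4, 0.8] op 0.0437 0.0
row [-0.0015, -0.0004, 0.076] [0.1, -0.1, 0.1]
[[ 0.47589764 -0.41655375  0.022     ]]
pred bar ends px [[324.0, 64.0], [325.0, 175.0], [324.0, 256.0]]
```

View pics/z10.png

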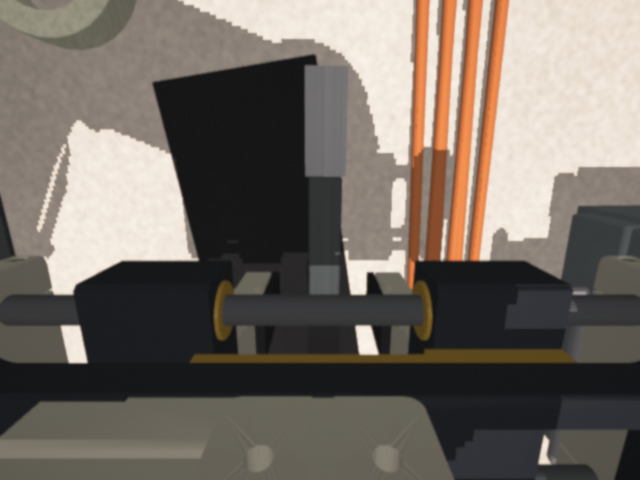

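The bar lies where predicted, with its end at (326,66) and its channel start at (326,176), and the pencils are clear of the fingers. I go down and grip it.

```bash
python3 -m pendant '[[0,[-0.0015,0.001,0.035],[0,0,0]],[0,[-0.0015,0.001,0.06],[0,0,0]],[0,[-0.0015,0.001,0.075],[0,0,0]],[0,[-0.0015,0.001,0.075],[0,0,0]],[-1,[-0.0015,0.001,0.075],[0,0,0]],[-1,[-0.0015,0.001,0.075],[0,0,0]],[-1,[-0.0015,0.001,0.075],[0,0,0]],[-1,[-0.0015,0.001,0.075],[0,0,0]],[-1,[-0.0015,0.001,0.075],[0,0,0]],[-1,[-0.0015,0.001,0.075],[0,0,0]]]'
python3 -m pendant '[[-1,[0,0,0],[0,0,0]],[-1,[0,0,0],[0,0,0]],[-1,[0,0,-0.03],[0,0,0]],[-1,[0,0,-0.06],[0,0,0]],[-1,[0,0,-0.1],[0,0,0]],[-1,[0,0,-0.14],[0,0,0]],[-1,[0,0,-0.15],[0,0,0]],[-1,[0,0,-0.15],[0,0,0]]]'
python3 - <<'E'
from h import *
st()
pv=np.array([.550,-.152]);a=np.radians(229)
g=pv+.145*np.array([np.cos(a),np.sin(a)]); print(g)
go(np.r_[g,.19],Rt(49,0))
E
```

```text
clock: 39.28
tool_pos: [0.5082, -0.4204, 0.0069]
orientation: [179.9, -0.1, -0.5]
force: [-0.8, 2.6, 7.7]
opening: 0.0215
gripper_force: 30.0
clock: 39.95
tool_pos: [0.5094, -0.4211, 0.1602]
orientation: [179.7, -0.4, -0.5]
force: [-0.2, -0.2, -2.2]
opening: 0.0216
gripper_force: 30.0
t 39.95 j [-23.0, 22.0, -7.0, 0.0, -61.0, 112.0] p [0.5094, -0.4211, 0.1602] rpy [179.7, -0.4, -0.5] F [-0.2, -0.2, -2.2] op 0.0216 30.0
[ 0.45487144 -0.26143289]
row [-0.0559, -0.1591, -0.0118] [0.4, -0.3, -49.5]
```

```bash
python3 -m pendant '[[-1,[-0.0559,-0.1591,-0.0118],[0.4,-0.3,-49.5]],[-1,[-0.0559,-0.1591,-0.0118],[0.4,-0.3,-49.5]],[-1,[-0.0559,-0.1591,-0.0118],[0.4,-0.3,-49.5]],[-1,[-0.0559,-0.1591,-0.0118],[0.4,-0.3,-49.5]],[-1,[-0.0559,-0.1591,-0.0118],[0.4,-0.3,-49.5]],[-1,[-0.0559,-0.1591,-0.0118],[0.4,-0.3,-49.5]],[-1,[-0.0559,-0.1591,-0.0118],[0.4,-0.3,-49.5]],[-1,[-0.0559,-0.1591,-0.0118],[0.4,-0.3,-49.5]],[-1,[-0.0559,-0.1591,-0.0118],[0.4,-0.3,-49.5]],[-1,[-0.0559,-0.1591,-0.0118],[0.4,-0.3,-49.5]]]'
python3 - <<'E'
from h import *
st(); P,im=snap("wrist","w11"); P1,s=snap("side","s11"); P2,c=snap("scene","c11")
e=np.zeros((600,800,3),np.uint8); e[:300,:400]=cv2.resize(im[0:300,120:520],(400,300)); e[300:,:400]=cv2.resize(s[170:260,300:420],(400,300),interpolation=3); e[:,400:]=cv2.resize(c[110:230,240:320],(400,600),interpolation=3)
cv2.imwrite("pics/z11.png",e)
E
```

```text
clock: 40.78
tool_pos: [0.4526, -0.2603, 0.1662]
orientation: [-179.5, 0.2, 48.7]
force: [0.5, 0.4, -2.2]
opening: 0.022
gripper_force: 30.0
t 40.78 j [-8.0, 9.0, -23.0, -0.0, -58.0, 147.0] p [0.4526, -0.2603, 0.1662] rpy [-179.5, 0.2, 48.7] F [0.5, 0.4, -2.2] op 0.022 30.0
```

View pics/z11.png

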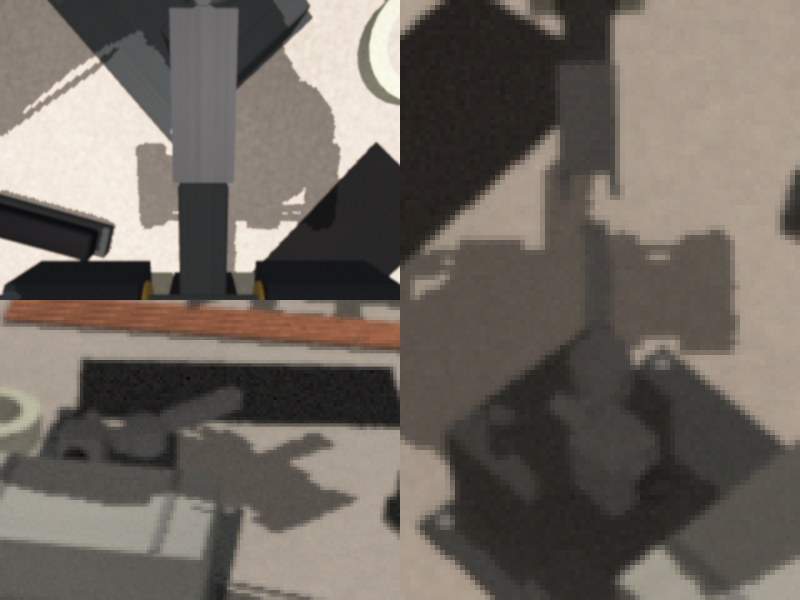

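The scene crop shows the stub from (595,225) to (602,330), in line below the bar. I check both the stub and the bar in the same camera.

```bash
python3 - <<'E'
from h import *
P=viewer.camera_params("scene"); W=viewer.camera_params("wrist")
f=lambda l:(np.array(l)-[400,0])/5.+[240,110]-.4
s=plane(P,f([(595,224),(602,328)]),.082)[:,:2]; d=s[0]-s[1]; print("stub tip, base",s.round(4).tolist(),np.degrees(np.arctan2(d[1],d[0]))%360,np.linalg.norm(d))
# bar: tip of channel & junction predicted in both cams
st_=sensors.get_obs(); g=st_['tool_pos'][:2]; a=np.radians(48.7); u=np.array([np.cos(a),np.sin(a)]);v=np.array([-u[1],u[0]])
zt=st_['tool_pos'][2]+.015
Q=[np.r_[g+u*x+v*y,zt] for x in(.056,.121) for y in(.013,-.013)]
print("scene pred (zoom)",((pix(P,Q)+.4-[240,110])*5+[400,0]).round().tolist())
print("wrist pred (crop)",(pix(W,Q)-[120,0]).round().tolist())
E
```

```text
stub tip, base [[0.4927, -0.2137], [0.5338, -0.1629]] 230.97115999018325 0.06532708410781737
scene pred (zoom) [[610.0, 65.0], [553.0, 67.0], [612.0, 171.0], [553.0, 173.0]]
wrist pred (crop) [[175.0, 182.0], [236.0, 183.0], [172.0, 10.0], [240.0, 10.0]]
```

```bash
python3 - <<'E'
from h import *
a=go([.4547,-.2612,.100+H],Rt(50.8,0)); go([.4547,-.2612,.073+H],Rt(50.8,0),0,**a)
E
```

```text
row [0.0009, 0.0025, 0.0665] [-0.5, 0.2, -2.0]
row [0.0, -0.0, 0.027] [0.0, 0.0, 0.0]
```

```bash
python3 -m pendant '[[-1,[0.0009,0.0025,0.03],[-0.5,0.2,-2]],[-1,[0.0009,0.0025,0.055],[-0.5,0.2,-2]],[-1,[0.0009,0.0025,0.0665],[-0.5,0.2,-2]],[-1,[0.0009,0.0025,0.0665],[-0.5,0.2,-2]],[-1,[0.0009,0.0025,0.0665],[-0.5,0.2,-2]]]'
python3 - <<'E'
from h import *
go([.4547,-.2612,.073+H],Rt(50.8,0))
P,c=snap("scene"); P1,s=snap("side")
e=np.zeros((600,800,3),np.uint8);e[:,400:]=cv2.resize(c[110:230,240:320],(400,600),interpolation=3); e[:300,:400]=cv2.resize(s[170:260,300:420],(400,300),interpolation=3)
cv2.imwrite("pics/z12.png",e)
E
```

```text
clock: 41.35
tool_pos: [0.4547, -0.2613, 0.1001]
orientation: [-180.0, -0.0, 50.9]
force: [0.6, -0.4, -1.8]
opening: 0.0219
gripper_force: 30.0
row [0.0001, -0.0001, 0.0271] [-0.0, -0.0, 0.1]
```

View pics/z12.png

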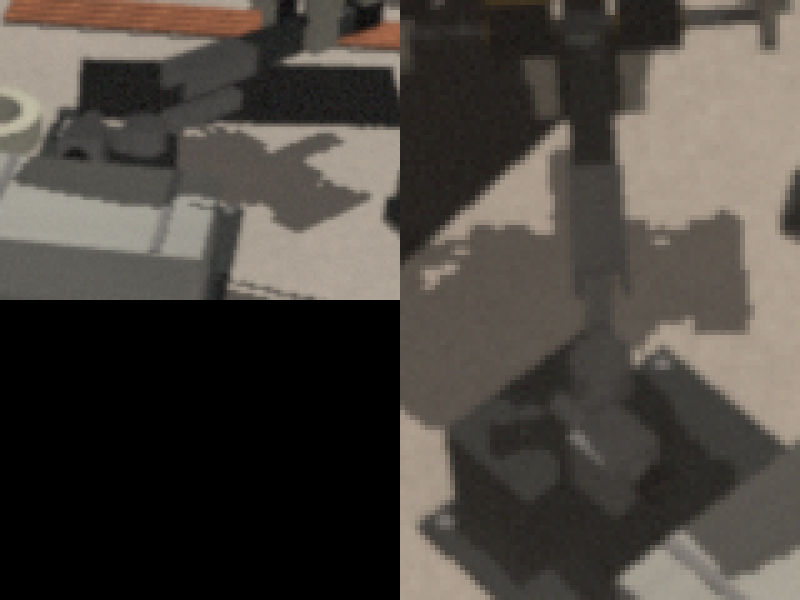

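The channel at (600,280) lines up over the stub, whose base is at (602,310). I lower it.

```bash
python3 -m pendant '[[-1,[0,0,0.008],[0,0,0]],[-1,[0,0,0.014],[0,0,0]],[-1,[0,0,0.02],[0,0,0]],[-1,[0,0,0.025],[0,0,0]],[-1,[0,0,0.025],[0,0,0]],[-1,[0,0,0.025],[0,0,0]]]'
python3 -c "
from h import *
st()"
```

```text
clock: 41.95
tool_pos: [0.4548, -0.2611, 0.075]
orientation: [180.0, -0.0, 51.0]
force: [-0.2, 0.2, -2.0]
opening: 0.0214
gripper_force: 30.0
t 41.95 j [-8.0, 15.0, -29.0, -0.0, -45.0, 149.0] p [0.4548, -0.2611, 0.075] rpy [180.0, -0.0, 51.0] F [-0.2, 0.2, -2.0] op 0.0214 30.0
```

```bash
python3 -m pendant '[[-1,[0.0002,-0.0076,0.001],[0,0,3]],[-1,[0.0008,-0.0153,0.001],[0,0,6]],[-1,[0.0018,-0.0228,0.001],[0,0,9]],[-1,[0.0032,-0.0304,0.001],[0,0,12]],[-1,[0.005,-0.0378,0.001],[0,0,15]],[-1,[0.0071,-0.0451,0.001],[0,0,18]],[-1,[0.0097,-0.0523,0.001],[0,0,21]],[-1,[0.0126,-0.0594,0.001],[0,0,24]],[-1,[0.0159,-0.0663,0.001],[0,0,27]],[-1,[0.0196,-0.073,0.001],[0,0,30]]]'
python3 - <<'E'
from h import *
st(); p=sensors.get_obs()['tool_pos'][:2]-[.547,-.148]; print(np.hypot(*p),np.degrees(np.arctan2(p[1],p[0]))%360)
E
```

```text
clock: 42.78
tool_pos: [0.4141, -0.2011, 0.076]
orientation: [179.7, -0.4, 20.8]
force: [8.0, -11.5, -5.6]
opening: 0.0221
gripper_force: 30.6
t 42.78 j [-1.0, 9.0, -38.0, 0.0, -43.0, 112.0] p [0.4141, -0.2011, 0.076] rpy [179.7, -0.4, 20.8] F [8.0, -11.5, -5.6] op 0.0221 30.6
0.1430940035133827 201.77381909790543
```

```bash
python3 -m pendant '[[-1,[0.0002,-0.0076,0.001],[0,0,3]],[-1,[0.0008,-0.0153,0.001],[0,0,6]],[-1,[0.0018,-0.0228,0.001],[0,0,9]],[-1,[0.0032,-0.0304,0.001],[0,0,12]],[-1,[0.005,-0.0378,0.001],[0,0,15]],[-1,[0.0071,-0.0451,0.001],[0,0,18]],[-1,[0.0097,-0.0523,0.001],[0,0,21]],[-1,[0.0126,-0.0594,0.001],[0,0,24]],[-1,[0.0159,-0.0663,0.001],[0,0,27]],[-1,[0.0196,-0.073,0.001],[0,0,30]]]'
python3 - <<'E'
from h import *
st(); p=sensors.get_obs()['tool_pos'][:2]-[.547,-.148]; print(np.hypot(*p),np.degrees(np.arctan2(p[1],p[0]))%360, sensors.get_obs()['moment'])
P,c=snap("scene"); P,s=snap("side")
e=np.zeros((600,800,3),np.uint8);e[:,400:]=cv2.resize(c[110:230,240:320],(400,600),interpolation=3); e[:300,:400]=cv2.resize(s[170:260,300:420],(400,300),interpolation=3)
cv2.imwrite("pics/z13.png",e)
E
```

```text
clock: 43.62
tool_pos: [0.4036, -0.1246, 0.0741]
orientation: [-180.0, -0.2, -9.2]
force: [0.3, -0.6, -2.2]
opening: 0.0216
gripper_force: 29.8
t 43.62 j [10.0, 6.0, -42.0, 0.0, -42.0, 71.0] p [0.4036, -0.1246, 0.0741] rpy [-180.0, -0.2, -9.2] F [0.3, -0.6, -2.2] op 0.0216 29.8
0.14528370417430964 170.72719444393698 [-0.35567883 -0.05567614  0.00096814]
```

View pics/z13.png

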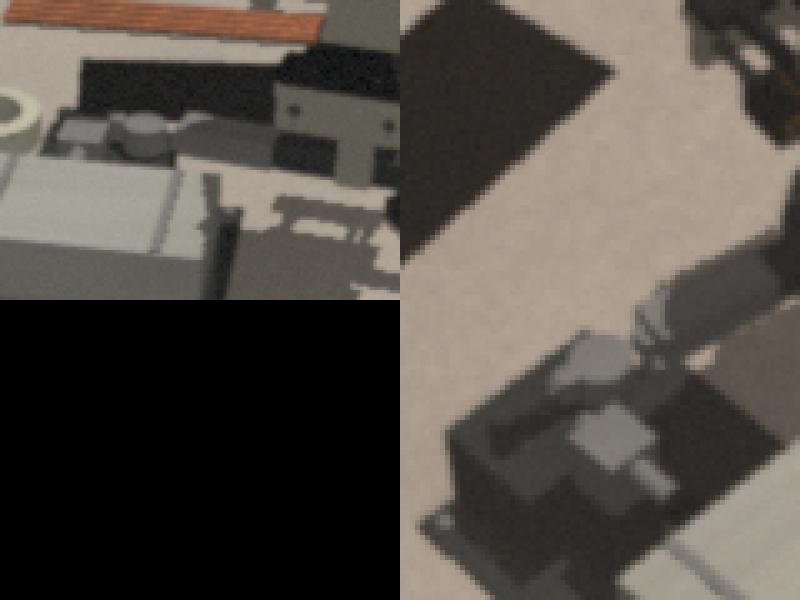

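The bar sits on the stub near the dead point, with the channel at (720,280) and no resisting force. I continue to home.

```bash
python3 -m pendant '[[-1,[0.0002,-0.0076,0],[0,0,3]],[-1,[0.0008,-0.0153,0],[0,0,6]],[-1,[0.0018,-0.0228,0],[0,0,9]],[-1,[0.0032,-0.0304,0],[0,0,12]],[-1,[0.005,-0.0378,0],[0,0,15]],[-1,[0.0071,-0.0451,0],[0,0,18]],[-1,[0.0097,-0.0523,0],[0,0,21]],[-1,[0.0121,-0.0582,0],[0,0,23.5]],[-1,[0.0148,-0.064,0],[0,0,26]],[-1,[0.0148,-0.064,0],[0,0,26]]]'
python3 - <<'E'
from h import *
st(); p=sensors.get_obs()['tool_pos'][:2]-[.547,-.148]; print(np.hypot(*p),np.degrees(np.arctan2(p[1],p[0]))%360, sensors.get_obs()['moment'])
E
```

```text
clock: 44.55
tool_pos: [0.4281, -0.0635, 0.0735]
orientation: [-179.9, -0.1, -35.0]
force: [0.1, 0.5, -2.5]
opening: 0.0217
gripper_force: 30.0
t 44.55 j [18.0, 7.0, -41.0, 0.0, -42.0, 37.0] p [0.4281, -0.0635, 0.0735] rpy [-179.9, -0.1, -35.0] F [0.1, 0.5, -2.5] op 0.0217 30.0
0.14589948073784262 144.61480047251987 [0.0433769  0.02213507 0.00114458]
```

```bash
python3 -m pendant '[[-1,[0,0,-0.008],[0,0,0]],[-1,[0,0,-0.016],[0,0,0]],[-1,[0,0,-0.025],[0,0,0]],[-1,[0,0,-0.05],[0,0,0]],[-1,[0,0,-0.08],[0,0,0]],[-1,[0,0,-0.11],[0,0,0]],[-1,[0,0,-0.11],[0,0,0]]]'
python3 - <<'E'
from h import *
st()
P,c=snap("scene"); P1,s=snap("side")
pv=np.array([.547,-.148])
for t in (1.48,1.3): 
    a=np.radians(230.8)-t; u=np.array([np.cos(a),np.sin(a)]); print(t,((pix(P,[np.r_[pv+u*.02,.082],np.r_[pv+u*.085,.082]])-[240,110])*5).round().tolist())
e=cv2.resize(c[110:230,240:360],(600,600),interpolation=3)
cv2.imwrite("pics/z14.png",e)
# place target: bar mid at mat centre (.503,-.378) yaw 8.4 ; g = mid - 21mm along bar
a=np.radians(8.4); g=np.array([.503,-.378])-.021*np.array([np.cos(a),np.sin(a)]); print(g)
b=go([g[0],g[1],.11+H],Rt(8.4,0)); go([g[0],g[1],.010+H],Rt(8.4,0),0,**b)
E
```

```text
clock: 45.13
tool_pos: [0.4307, -0.0639, 0.1902]
orientation: [-179.5, -0.5, -34.9]
force: [0.8, -0.1, -2.1]
opening: 0.0217
gripper_force: 30.0
t 45.13 j [18.0, -1.0, -32.0, 0.0, -59.0, 37.0] p [0.4307, -0.0639, 0.1902] rpy [-179.5, -0.5, -34.9] F [0.8, -0.1, -2.1] op 0.0217 30.0
1.48 [[243.0, 353.0], [381.0, 335.0]]
1.3 [[241.0, 347.0], [372.0, 311.0]]
[ 0.48222528 -0.38106774]
row [0.2262, 0.229, 0.075] [-0.2, -0.3, -43.4]
row [0.0, -0.0, 0.1] [0.0, 0.0, 0.0]
```

View pics/z14.png

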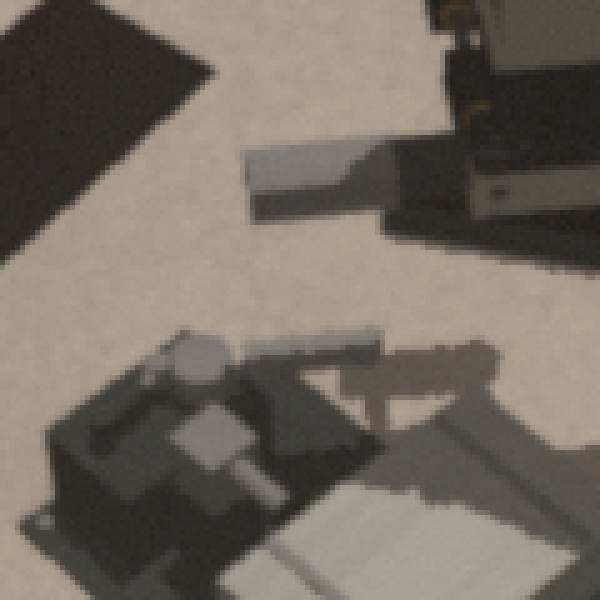

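The stub runs from (243,350) to (381,335), which is the predicted home position, and the lid is closed. Now I carry the bar to the mat.

```bash
python3 -m pendant '[[-1,[0.2262,0.229,0],[0,0,-43.4]],[-1,[0.2262,0.229,0],[0,0,-43.4]],[-1,[0.2262,0.229,0],[0,0,-43.4]],[-1,[0.2262,0.229,0],[0,0,-43.4]],[-1,[0.2262,0.229,0],[0,0,-43.4]],[-1,[0.2262,0.229,0],[0,0,-43.4]],[-1,[0.2262,0.229,0],[0,0,-43.4]],[-1,[0.2262,0.229,0],[0,0,-43.4]],[-1,[0.2262,0.229,0],[0,0,-43.4]],[-1,[0.2262,0.229,0],[0,0,-43.4]]]'
python3 -m pendant '[[-1,[0,0,0.04],[0,0,0]],[-1,[0,0,0.08],[0,0,0]],[-1,[0,0,0.11],[0,0,0]],[-1,[0,0,0.13],[0,0,0]],[-1,[0,0,0.14],[0,0,0]],[-1,[0,0,0.14],[0,0,0]]]'
python3 - <<'E'
from h import *
st(); go([.4822,-.3811,.0105+H],Rt(8.4,0))
P,im=snap("wrist","w15"); cv2.imwrite("pics/z15.png",im)
print("mat corners px",pix(P,[[.624,-.307,.003],[.639,-.413,.003]]).round().tolist())
m=(cv2.cvtColor(im,cv2.COLOR_BGR2GRAY)<60)
print("row120 dark/bright",np.nonzero(np.abs(np.diff(cv2.cvtColor(im,6)[120,150:520].astype(int)))>25)[0]+150)
E
```

```text
clock: 46.07
tool_pos: [0.4805, -0.3862, 0.1809]
orientation: [-180.0, 0.1, 8.2]
force: [1.1, 0.8, -2.0]
opening: 0.0218
gripper_force: 30.0
clock: 46.57
tool_pos: [0.4789, -0.3803, 0.04]
orientation: [-179.8, 0.2, 8.3]
force: [-0.4, 0.5, -2.5]
opening: 0.0216
gripper_force: 30.0
t 46.57 j [-20.0, 25.0, -20.0, -0.0, -46.0, 119.0] p [0.4789, -0.3803, 0.04] rpy [-179.8, 0.2, 8.3] F [-0.4, 0.5, -2.5] op 0.0216 30.0
row [0.0032, 0.0014, 0.0295] [-0.2, 0.2, -0.1]
mat corners px [[224.0, -24.0], [435.0, -23.0]]
row120 dark/bright [229 230 231 290 354 355 424 425 426]
```

```bash
python3 -m pendant '[[-1,[0.003,0.001,0.012],[0,0,0]],[-1,[0.003,0.001,0.022],[0,0,0]],[-1,[0.003,0.001,0.028],[0,0,0]],[-1,[0.003,0.001,0.0305],[0,0,0]],[-1,[0.003,0.001,0.0305],[0,0,0]]]'
python3 -m pendant '[[-1,[0,0,0.001],[0,0,0]],[-1,[0,0,0.0015],[0,0,0]]]'
```

```text
clock: 47.03
tool_pos: [0.4841, -0.3815, 0.0122]
orientation: [-180.0, -0.0, 8.4]
force: [0.1, 0.0, -2.5]
opening: 0.0217
gripper_force: 30.0
clock: 47.2
tool_pos: [0.4847, -0.3819, 0.0118]
orientation: [180.0, -0.1, 8.4]
force: [0.3, -0.3, -2.9]
opening: 0.0219
gripper_force: 30.0
```

```bash
python3 -m pendant '[[-1,[0,0,0.002],[0,0,0]],[-1,[0,0,0.003],[0,0,0]],[-1,[0,0,0.003],[0,0,0]]]'
python3 -m pendant '[[-1,[0,0,0.001],[0,0,0]],[-1,[0,0,0.002],[0,0,0]],[-1,[0,0,0.002],[0,0,0]]]'
```

```text
clock: 47.45
tool_pos: [0.4844, -0.3817, 0.0083]
orientation: [-180.0, -0.1, 8.4]
force: [0.3, -1.1, -2.3]
opening: 0.0214
gripper_force: 30.0
clock: 47.7
tool_pos: [0.4846, -0.3819, 0.007]
orientation: [180.0, -0.1, 8.4]
force: [-2.6, 1.3, 3.6]
opening: 0.0219
gripper_force: 30.0
```

Contact. I release, rise and verify.

```bash
python3 -m pendant '[[0,[0,0,0],[0,0,0]],[0,[0,0,0],[0,0,0]],[0,[0,0,0],[0,0,0]],[0,[0,0,-0.03],[0,0,0]],[0,[0,0,-0.07],[0,0,0]],[0,[0,0,-0.11],[0,0,0]],[0,[0,0,-0.15],[0,0,0]],[0,[-0.02,0,-0.2],[0,0,0]],[0,[-0.04,0,-0.25],[0,0,0]],[0,[-0.05,0,-0.27],[0,0,0]]]'
python3 - <<'E'
from h import *
st(); P,im=snap("wrist","w16"); P,s=snap("side")
e=np.zeros((480,800,3),np.uint8); e[:,:480]=im[0:480,0:480]; e[:320,480:]=cv2.resize(s[130:290,230:390],(320,320),interpolation=3)
cv2.imwrite("pics/z16.png",e)
E
```

```text
clock: 48.53
tool_pos: [0.4362, -0.3887, 0.2738]
orientation: [180.0, -0.1, 8.4]
force: [0.8, -1.5, 0.8]
opening: 0.044
gripper_force: 0.0
t 48.53 j [-23.0, 10.0, -7.0, -0.0, -73.0, 121.0] p [0.4362, -0.3887, 0.2738] rpy [180.0, -0.1, 8.4] F [0.8, -1.5, 0.8] op 0.044 0.0
```

View pics/z16.png

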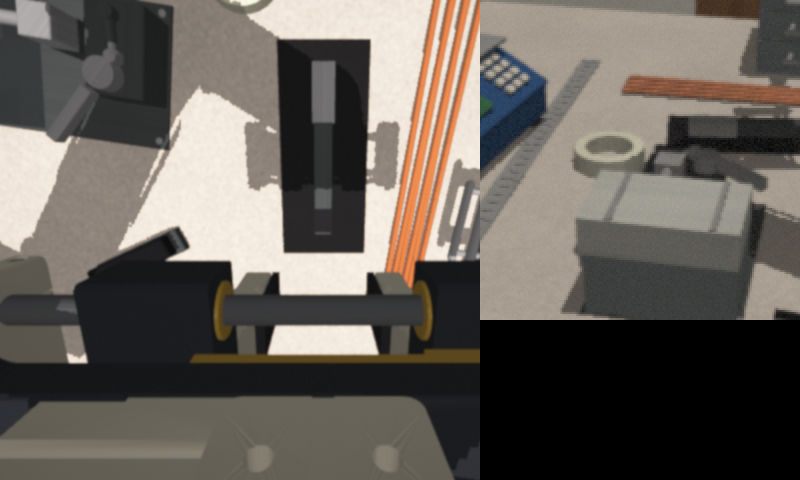

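The bar lies flat and centred lengthwise on the mat, from (323,62) to (322,234). The handle is home with the stub at (70,110), and the lid is closed.

```bash
python3 -c "
from plant import workorder
print(workorder.close_job())"
```

```text
the job is handed in; nothing more can be done
None
```

The job is handed in: all three tins are seated in their slots, the lid is closed, the clamp handle was thrown home with the bar alone, and the bar is back flat and lengthwise on its mat, at about 49 s of the 208 s allowed (the hand-in returned no verdict).

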